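Make the balm corner of the stall safe after a gust

ROBOT

A 6-joint arm with a two-finger parallel gripper is mounted at the origin on the work surface. World frame = base frame: x ahead of the robot, y to its left, z up, the work surface at z = 0. Lengths are in mm, angles in rad, forces in N, time in s.
With the tool pointing down it reaches from about 300 to 775 mm from the base axis. Payload 14.6 kg.
Tool frame: the origin (TCP) lies midway between the tips of the shut fingers; the grasp point (between the pads) lies manip.grasp_offset behind it (manip.grasp_offset is the distance from the TCP to the grasp point, in mm); z points along the fingers, y is the direction in which the jaws open and shut (so a half turn about z gives the same grasp; the last joint's range is limited). The gripper opens to 94 mm and grips with 3 to 60 N. Pads are 16 mm wide; open, the fingers measure 119 mm over their backs; the gripper's body (75 mm by 177 mm) begins 78 mm behind the grasp point.
Start: joints at [1.109, 0.3, 1.521, -0, 1.321, -0.067], TCP at [211.539, 507.681, 205.446] pointing down, gripper open.
Joint ranges: [-3.03, 3.03], [-0.79, 2.21], [0.23, 2.52], [-1.04, 4.18], [0, 3.07], [-2.55, 2.55]. Speed limits (rad/s): [2.22, 2.22, 2.57, 3.14, 3.14, 3.14].

INTERFACE

Orientations are given as [roll, pitch, yaw] about the fixed x, y, z axes, in that order (R = Rz(yaw) Ry(pitch) Rx(roll)).
In Python, from cell import monitor, vision, order, manip gives the robot as it stands.
- The arm moves only by the shell command python3 -m jog 'ROWS' [FORCE]. ROWS is JSON, a list of rows, each a list of 7 numbers: the shift along the tool's x, y, z in cm, then the turn, a rotation vector about the tool's x, y, z in rad, then the opening in per cent of the stroke, from 0 (shut) to 100 (fully open). In form: [[tx, ty, tz, rx, ry, rz, jaw], ...]. A call has 1 to 8 rows; each row shifts and turns the commanded pose from where the row before left it, along the tool's axes as they then stand; what a row does not reach is not made up. A row lasts 1/10 s, in which the tool goes at most 50 mm and 8.59 degrees, less where a joint would pass 70% of its speed; a pose out of reach is approached as far as the arm can. A call is refused whole if a number of a shift passes 5 or a number of a turn 0.15, either way. A call with a gripper value outside its range is refused whole. The fingers move at their own pace and stop on an object; FORCE is the grip in N (left out, the last holds). Time passes only in rows, so rows that do not move let the fingers close. It gives the time, the measured TCP pose, the force and the opening at its end, in the units of the state.
- monitor.read_state(): the state, without advancing time (a new reading comes with each control period).
- vision.camera(name): name is "side" or "top" or "wrist"; returns a dict with "color" (400x640x3 uint8, blue, green, red), "fx", "fy", "cx", "cy" (pixels), "distortion" ([k1, k2, p1, p2, k3] as OpenCV has them; the pictures are not rectified), "cam_to_world" (4x4, takes a point from camera to world coordinates); the wrist camera has in their place "tool_from_camera" (4x4, takes a point from camera to tool coordinates, whose origin is the TCP and whose axes are the flange's). Camera axes: x right, y down, z forward; pixel columns grow to the right and rows downward; lengths in mm; the calibration is good to about 2 mm. A picture is of the moment at which its call begins: read the wrist's pose just before it. There is no depth.
- order.sign_off(): hands the job in, once; it reports no verdict.
The state is a dict: "clock": time; "joints": joint angles; "qd": joint speeds; "effort": joint torques, N m; "eef_pos": TCP position; "eef_rot": TCP orientation; "wrist_force": force on the tool from outside, world axes, zero at the start; "moment": the same for the moment, N m; "finger_gap": finger opening in mm.
Only numpy, scipy, OpenCV 4.12 (cv2) and the standard library are available. Lean on these libraries where they do the work, as an engineer would, in place of code of your own. Each camera call takes 0.05 s, during which the arm holds its last target.

TASK

A gust has blown over the oil bottles on the wooden board beside the hot warming plate. First turn the plate off, its knob fully anticlockwise to the stop; only then move both hot tins, kept level, from the plate onto the cork mat and stand every fallen bottle upright again on the board. Leave the other things on the table where they are.

Things in the scene. Friction and masses are not known exactly. Their poses are not given: they have to be found in the camera images.
- warmer: electric warming plate: fixed white box 210 (x) x 170 (y) x 60 mm high, on top a dark round plate 130 mm across, 12 mm thick, centred 32 mm to +x of the middle, and a heat knob near the edge that faces the robot. Origin: centre of its underside, x away from the robot at yaw 0
- heat (a joint): heat control of the warming plate, rad: 0 is the stop at off (fully anticlockwise seen from above), it grows clockwise to 4.5; starts at 1.7 to 3.8. It turns with light friction (about 0.03 N m) and stays where it is left
- heat_grip (a point): point on the control's vertical turning axis at the height to grip it: 37 mm above the white deck, 7 mm below the top. The grip is an upright bar 40 mm long, 14 mm thick and 32 mm tall on a disc 42 mm across; this frame turns with the knob, and the bar lies along its x axis, the white pointer line at its -x end
- tin1: one of two hot round balm tins with lids, plain metal, 52 mm across, 50 mm high, about 0.13 kg, side by side on the warming plate at the start, this one on the left (+y). They stand 6 to 15 mm apart, so grip them across the line that joins them. Origin: centre of its underside, z up
- tin2: the other hot tin, the same, on the right (-y)
- cork: cork heat mat 130 (x) x 180 (y) x 8 mm thick, fixed, between the robot and the warming plate. Origin: centre of its underside; its top is at 8 mm
- board: flat wooden board 240 (x) x 560 (y) x 12 mm thick, no rim, fixed, to the right of the warming plate; the fallen bottles lie on it. Origin: centre of its underside, z up; its top is at 12 mm
- bottle1: square amber oil bottle with black cap, about 0.26 kg; starts lying on the board on a flat side, cap roughly towards the robot; may be absent. Body 48 x 48 mm, 90 mm long, then shoulder and round 26 mm cap, 30 mm more (120 mm tall standing). Origin: on the long axis, mid-body, 45 mm from the base. x axis from base to cap (up when it stands); y, z square to the flat sides
- bottle1_base (a point): centre of the base (underside when standing) of bottle1
- bottle2: square amber oil bottle with black cap, about 0.16 kg; starts lying on the board on a flat side, cap roughly towards the robot; may be absent. Body 40 x 40 mm, 75 mm long, then shoulder and round 26 mm cap, 28 mm more (103 mm tall standing). Origin: on the long axis, mid-body, 37.5 mm from the base. x axis from base to cap (up when it stands); y, z square to the flat sides
- bottle2_base (a point): centre of the base (underside when standing) of bottle2
- bottle3: square amber oil bottle with black cap, about 0.26 kg; starts lying on the board on a flat side, cap roughly towards the robot; may be absent. Body 48 x 48 mm, 90 mm long, then shoulder and round 26 mm cap, 30 mm more (120 mm tall standing). Origin: on the long axis, mid-body, 45 mm from the base. x axis from base to cap (up when it stands); y, z square to the flat sides
- bottle3_base (a point): centre of the base (underside when standing) of bottle3
- bottle4: square amber oil bottle with black cap, about 0.16 kg; starts lying on the board on a flat side, cap roughly towards the robot; may be absent. Body 40 x 40 mm, 75 mm long, then shoulder and round 26 mm cap, 28 mm more (103 mm tall standing). Origin: on the long axis, mid-body, 37.5 mm from the base. x axis from base to cap (up when it stands); y, z square to the flat sides
- bottle4_base (a point): centre of the base (underside when standing) of bottle4
- weight: squat brass pattern weight with a small knob, 48 mm across, 43 mm high, 0.45 kg, standing on the board near its back edge; not to be disturbed. Origin: centre of its underside
- brushes: white pot 68 mm across and 85 mm high with three brushes (tips at about 230 mm), beyond the board's right end; not to be disturbed. Origin: centre of its underside
- scissors: pair of scissors lying flat, 185 mm long, 8 mm high, x towards the points; not to be disturbed. Origin: near the pivot, on the table
- wax: yellow block of beeswax 75 x 50 x 22 mm, left of the cork mat; not to be disturbed. Origin: centre of its underside
- fungus: dark domed piece of raw tinder fungus 136 mm across, 68 mm high; not to be disturbed. Origin: centre of its underside
- awl: awl lying behind the board, 150 mm long, 26 mm thick; not to be disturbed. Origin: middle, on the table
- block: wooden sanding block 90 x 55 x 34 mm, left of the warming plate; not to be disturbed. Origin: centre of its underside

How it is judged (in metres and radians):
On the way:
1. the warming plate is off: its knob is at the anticlockwise stop (value of joint heat below 0.08 rad), for 0.2 s.
At the end, for the whole second after the job is handed in: the heat knob is within 0.08 rad of its off stop; both tins stand level on the cork mat (centres within 45 x 70 mm of its middle); every bottle present stands upright (within 0.12 rad) and at rest on the wooden board, the centre of its base over the board (value of joint heat below 0.08 rad and x of tin1 in the frame of cork between -0.045 and 0.045 m and y of tin1 in the frame of cork between -0.07 and 0.07 m and z of each of tin1, tin2 in the frame of cork below 0.012 m and angle between each of tin1, tin2's own z axis and vertical below 0.1 rad and linear speed of each of tin1, tin2, bottle1, bottle2, bottle3, bottle4 below 0.03 m/s and x of tin2 in the frame of cork between -0.045 and 0.045 m and y of tin2 in the frame of cork between -0.07 and 0.07 m and angle between each of bottle1, bottle2, bottle3, bottle4's own x axis and vertical below 0.12 rad and x of bottle1_base in the frame of board between -0.12 and 0.12 m and y of bottle1_base in the frame of board between -0.28 and 0.28 m and z of each of bottle1_base, bottle2_base, bottle3_base, bottle4_base in the frame of board below 0.018 m and x of bottle2_base in the frame of board between -0.12 and 0.12 m and y of bottle2_base in the frame of board between -0.28 and 0.28 m and x of bottle3_base in the frame of board between -0.12 and 0.12 m and y of bottle3_base in the frame of board between -0.28 and 0.28 m and x of bottle4_base in the frame of board between -0.12 and 0.12 m and y of bottle4_base in the frame of board between -0.28 and 0.28 m); the robot touches nothing.
It fails at once if a tin taken off the plate or a bottle stood up while the warming plate is still on (value of joint heat above 0.2 rad and (z of any of tin1, tin2 in the frame of warmer above 0.1 m or distance of any of tin1, tin2 from where it was at the start of the episode above 0.07 m or angle between any of bottle1, bottle2, bottle3, bottle4's own x axis and vertical below 0.3 rad)).
It fails at once if a hot tin tipped more than about 30 degrees (angle between any of tin1, tin2's own z axis and vertical above 0.5 rad).
It fails at once if one of the other things on the table shifted by more than about 35 mm (distance of any of weight, brushes, fungus from where it was at the start of the episode above 0.035 m or distance of any of scissors, wax, awl, block from where it was at the start of the episode above 0.04 m).
Of bottle1, bottle2, bottle3, bottle4 only 2 to 4 are there at a start; the rules pass over those that are not, and their reading is None.
At some moment in a run one of bottle1, bottle2, bottle3, bottle4 may be knocked a few centimetres aside while the robot is not near it.
It also fails if it takes over 210 s, if anything falls off the work surface, if the arm or the gripper's body presses on something with over 40 N, if the wrist force passes 120 N, or if a joint passes its speed limit or range.

## Working session

There is one attempt and no reset: what is moved stays moved. The work goes in short steps, Python scripts to look and compute and a shell command to move; the robot and the scene stay as the last step left them, time stands still between calls to the robot, and variables do not carry over. Pictures are saved under pics/ and viewed, and the job is handed in when it is done.

```bash
ls; mkdir -p pics; python3 - <<'E'
from cell import monitor, vision, order, manip
import cv2
print(monitor.read_state()); print(manip.grasp_offset)
for n in ("side","top","wrist"):
    c=vision.camera(n); cv2.imwrite(f"pics/a_{n}.png",c["color"])
    print(n,{k:(v if not hasattr(v,'tolist') else v.tolist()) for k,v in c.items() if k!="color"})
E
```

```text
pics
{'clock': 0.0, 'joints': array([ 1.10940611e+00,  3.00438986e-01,  1.52159196e+00,  7.54901074e-06,
        1.32070277e+00, -6.65770639e-02]), 'qd': array([ 0.00087407, -0.00067086,  0.0003841 ,  0.00152207,  0.00171588,
        0.00039816]), 'effort': array([-7.10666809e-04, -5.31784666e+01, -3.52735770e+01,  7.07986252e-02,
        2.43898766e-02, -5.03134046e-06]), 'eef_pos': array([211.41937424, 507.45176425, 204.89934518]), 'eef_rot': array([-3.14045460e+00, -8.32085328e-05,  2.74677758e+00]), 'wrist_force': array([ 0.37793644, -0.26625222, -0.07429127]), 'moment': array([-0.00597476, -0.01665764, -0.01392958]), 'finger_gap': 93.71753980972692}
18.8
side {'fx': 376.4606116440574, 'fy': 376.4606116440574, 'cx': 322.2481184241923, 'cy': 200.84158458941863, 'distortion': [-0.030082921944943077, 0.0, 0.0, 0.0, 0.0], 'cam_to_world': [[0.8563833886579224, -0.3855735594320483, 0.34342469610916776, 155.56681228604282], [-0.5159901772732983, -0.6145685715464723, 0.5967073049869582, -734.8564452788205], [-0.01901653460133378, -0.6882139937070658, -0.725258485146866, 959.2884732169127
[... 269 characters left out ...]
13, 339.90448357902187], [-0.9995441841828069, -0.02896107102300123, -0.00852527017329529, -17.017584920303396], [0.013431722491385094, -0.17370614582219648, -0.9847059275410665, 1414.300987488219], [0.0, 0.0, 0.0, 1.0]]}
wrist {'fx': 298.4377261199449, 'fy': 298.4377261199449, 'cx': 315.6692008630527, 'cy': 202.47982434027733, 'distortion': [-0.0011545233290017535, 0.0, 0.0, 0.0, 0.0], 'tool_from_camera': [[-0.0016115454495972009, -0.9719254590983615, -0.23528345644711776, 68.69574648423115], [0.9999986971497745, -0.0015444593530743525, -0.0004694082017796696, 0.44525907411141485], [9.284404708591594e-05, -0.23528390638066513, 0.9719266817915003, -179.21962128429098], [0.0, 0.0, 0.0, 1.0]]}
```

View pics/a_side.png

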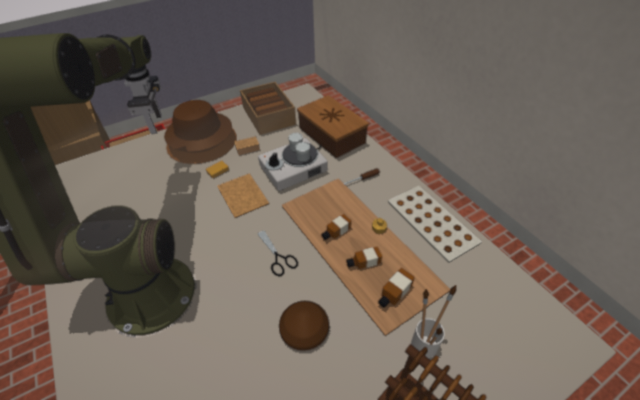

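View pics/a_top.png

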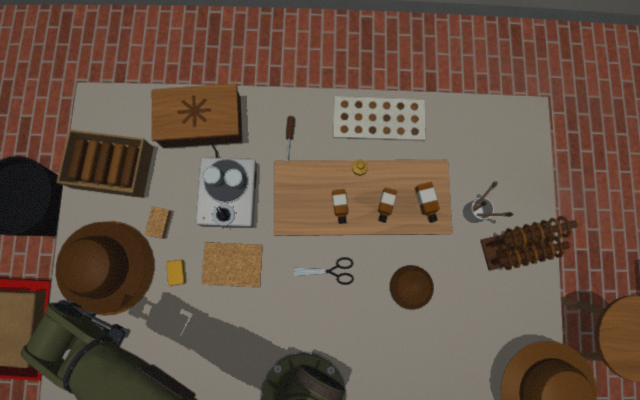

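View pics/a_wrist.png

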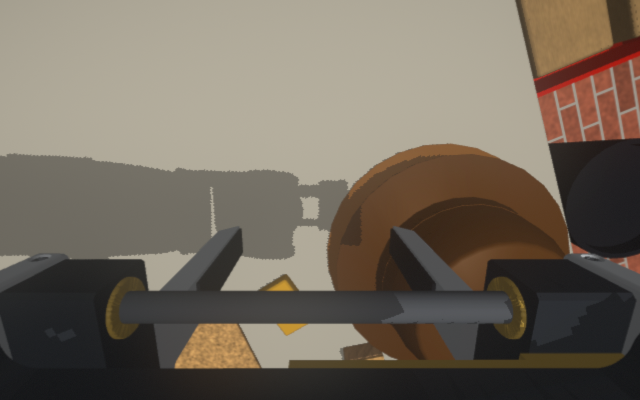

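The three pictures show the warmer with its knob at top (223,214), the tins at (211,175) and (233,177), and the cork at (232,264). Three bottles lie on the board at about (340,205), (387,203) and (429,200), caps towards the robot. I'll write helpers and look at zoomed crops.

```bash
cat > h.py <<'E'
import numpy as np, cv2
from cell import monitor, vision, manip
from scipy.spatial.transform import Rotation as R
def toolT(s=None):
    s=s or monitor.read_state(); T=np.eye(4)
    T[:3,:3]=R.from_euler('xyz',s['eef_rot']).as_matrix(); T[:3,3]=s['eef_pos']; return T
def shot(n):
    T=toolT() if n=='wrist' else None
    c=vision.camera(n)
    c['M']=T@c['tool_from_camera'] if n=='wrist' else np.array(c['cam_to_world'])
    c['K']=np.array([[c['fx'],0,c['cx']],[0,c['fy'],c['cy']],[0,0,1.]])
    c['D']=np.array(c['distortion'])
    return c
def ray(c,p):
    p=np.array(p,float).reshape(-1,1,2)
    u=cv2.undistortPoints(p,c['K'],c['D']).reshape(-1,2)
    d=np.c_[u,np.ones(len(u))]@c['M'][:3,:3].T
    return c['M'][:3,3],d/np.linalg.norm(d,axis=1)[:,None]
def plane(c,p,z):
    o,d=ray(c,p); return o+d*((z-o[2])/d[:,2])[:,None]
def tri(c1,p1,c2,p2):
    o1,d1=ray(c1,p1);o2,d2=ray(c2,p2);d1=d1[0];d2=d2[0]
    A=np.c_[d1,-d2];t=np.linalg.lstsq(A,o2-o1,rcond=None)[0]
    a=o1+t[0]*d1;b=o2+t[1]*d2
    return (a+b)/2,np.linalg.norm(a-b)
def proj(c,P):
    M=np.linalg.inv(c['M']); rv=cv2.Rodrigues(M[:3,:3])[0]
    return cv2.projectPoints(np.array(P,float).reshape(-1,1,3),rv,M[:3,3],c['K'],c['D'])[0].reshape(-1,2)
def crop(c,x0,y0,x1,y1,k,name):
    cv2.imwrite('pics/'+name+'.png',cv2.resize(c['color'][y0:y1,x0:x1],None,fx=k,fy=k,interpolation=cv2.INTER_CUBIC))
def go(pos,yaw,tilt=None):
    """rows needed in tool axes: total shift in cm (in current tool axes) and rotvec. target tool: Rz(yaw)Rx(pi)"""
    T=toolT(); Rt=R.from_euler('xyz',[np.pi,0,yaw]) if tilt is None else tilt
    d=T[:3,:3].T@(np.array(pos)-T[:3,3])/10
    rv=(R.from_matrix(T[:3,:3]).inv()*Rt).as_rotvec()
    print('shift cm',d.round(2),'rotvec',rv.round(3))
E
python3 - <<'E'
from h import *
t=shot('top');s=shot('side')
crop(t,190,150,310,300,4,'b_top1');crop(t,265,150,465,245,4,'b_top2');crop(s,310,200,430,320,5,'b_side2');crop(s,205,125,345,220,5,'b_side1')
print(plane(t,[[232,264]],8),plane(t,[[223,214]],60))
print(plane(t,[[340,205],[387,203],[429,200]],36))
E
```

```text
[[382.68039666 230.53912897   8.        ]] [[529.8438805  257.29251533  60.        ]]
[[ 571.79307676  -96.66966418   36.        ]
 [ 582.31749931 -242.20113455   36.        ]
 [ 595.62766551 -373.56984878   36.        ]]
```

View pics/b_top1.png

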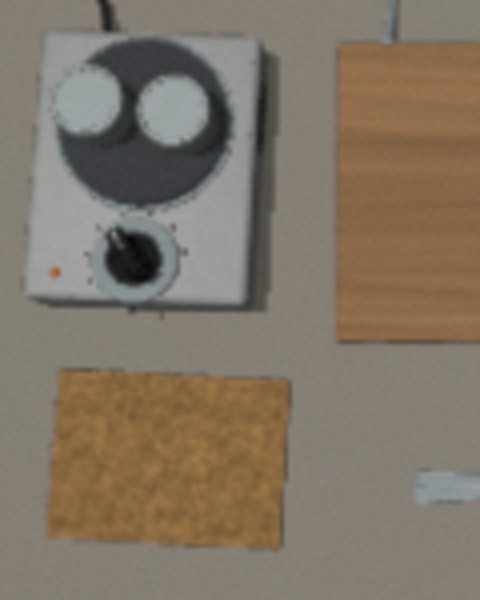

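View pics/b_top2.png

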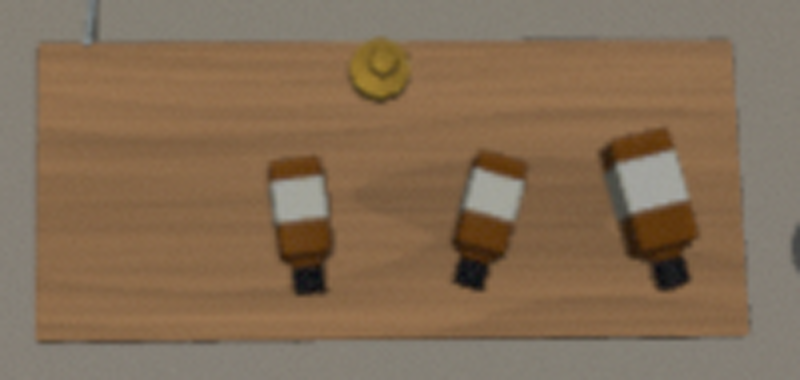

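View pics/b_side1.png

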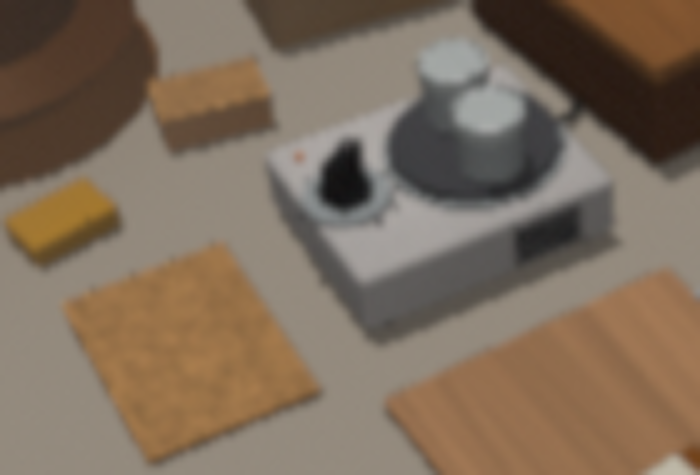

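View pics/b_side2.png

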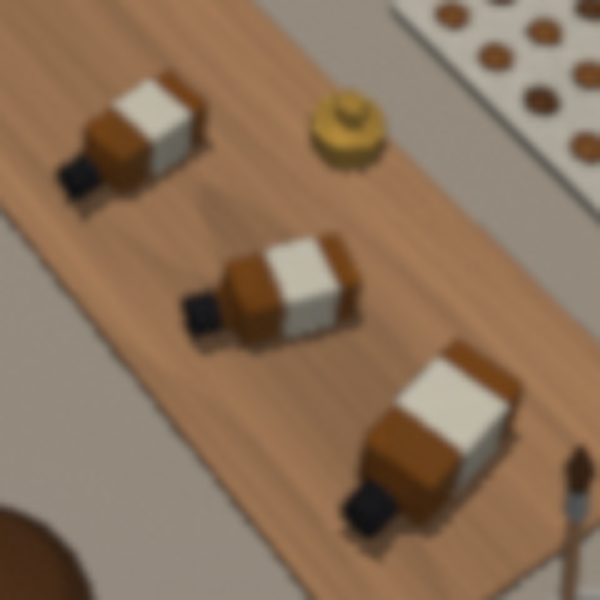

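```bash
python3 -m jog '[[0,0,-4,0,0,0.15,100],[0,0,-4,0,0,0.15,100],[0,0,-3,0,0,0.15,100],[0,0,0,0,0,0.15,100],[0,0,0,0,0,0.15,100],[0,0,0,0,0,0.15,100],[0,0,0,0,0,0.15,100],[0,0,0,0,0,0.15,100]]'; python3 -m jog '[[0,0,0,0,0,0.15,100],[0,0,0,0,0,0.15,100],[0,0,0,0,0,0.15,100],[0,0,0,0,0,0.15,100],[0,0,0,0,0,0.15,100],[0,0,0,0,0,0.15,100],[0,0,0,0,0,0,100]]'; python3 -c "
from h import *
go([430,190,310],0.63)"
```

```text
clock: 1.05
eef_pos: [211.5, 507.7, 315.3]
eef_rot: [-3.142, 0.0, 1.541]
wrist_force: [0.5, 0.2, 0.3]
finger_gap: 94.1
clock: 1.75
eef_pos: [211.6, 507.6, 315.3]
eef_rot: [3.141, 0.0, 0.644]
wrist_force: [-0.9, 0.2, 0.1]
finger_gap: 93.9
shift cm [-1.61 38.52  0.54] rotvec [0.    0.    0.014]
```

```bash
python3 -m jog '[[-0.2,4.8,0,0,0,0,100],[-0.2,4.8,0,0,0,0,100],[-0.2,4.8,0,0,0,0,100],[-0.2,4.8,0,0,0,0,100],[-0.2,4.8,0,0,0,0,100],[-0.2,4.8,0,0,0,0,100],[-0.2,4.8,0,0,0,0,100],[-0.2,4.8,0,0,0,0,100]]';  python3 -m jog '[[0,0,0,0,0,0,100],[0,0,0,0,0,0,100]]'; python3 -c "
from h import *
import pickle
w=shot('wrist');cv2.imwrite('pics/c_wrist.png',w['color']);pickle.dump(w,open('w1.pkl','wb'))"
```

```text
clock: 2.55
eef_pos: [430.9, 189.8, 315.7]
eef_rot: [3.141, -0.0, 0.652]
wrist_force: [0.5, 0.4, -0.3]
finger_gap: 93.9
clock: 2.75
eef_pos: [430.4, 191.0, 315.4]
eef_rot: [-3.141, 0.0, 0.648]
wrist_force: [-0.0, 0.2, 0.1]
finger_gap: 93.8
```

View pics/c_wrist.png

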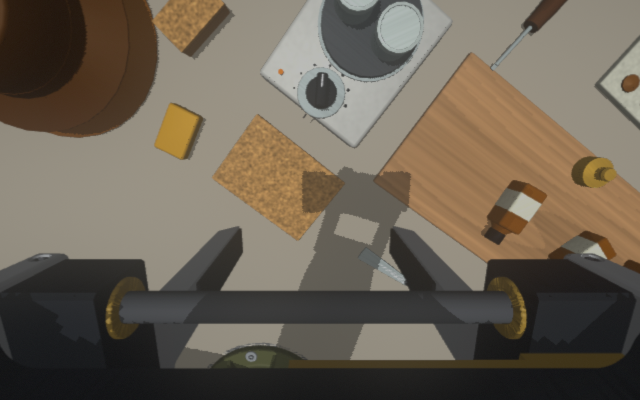

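The wrist view shows the knob at about (322,88), its bar nearly upright in the image, and the cork's corners at about (259,115), (343,182), (300,240), (213,177). I need a second, closer view.

```bash
python3 -m jog '[[4,0,0,0,0,0,100],[4,0,0,0,0,0,100],[3,0,0,0,0,0,100],[0,0,0,0,0,0,100],[0,0,0,0,0,0,100]]'; python3 -c "
from h import *
import pickle
w=shot('wrist');cv2.imwrite('pics/d_wrist.png',w['color']);pickle.dump(w,open('w2.pkl','wb'))
a=pickle.load(open('w1.pkl','rb'))
crop(a,250,0,450,150,4,'c_z');crop(w,200,50,440,230,3.3,'d_z')"
```

```text
clock: 3.3
eef_pos: [517.1, 259.2, 314.9]
eef_rot: [-3.141, 0.001, 0.65]
wrist_force: [-0.3, 0.1, -0.2]
finger_gap: 94.1
```

View pics/c_z.png

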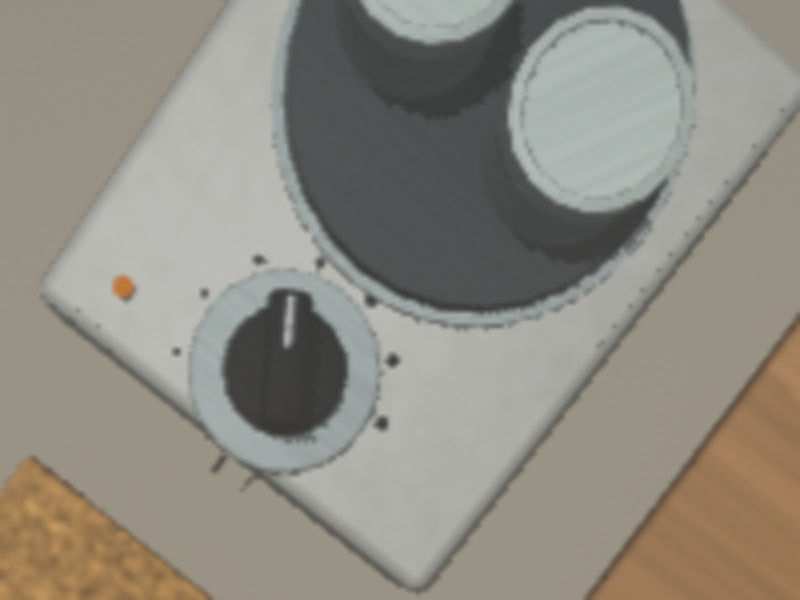

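View pics/d_z.png

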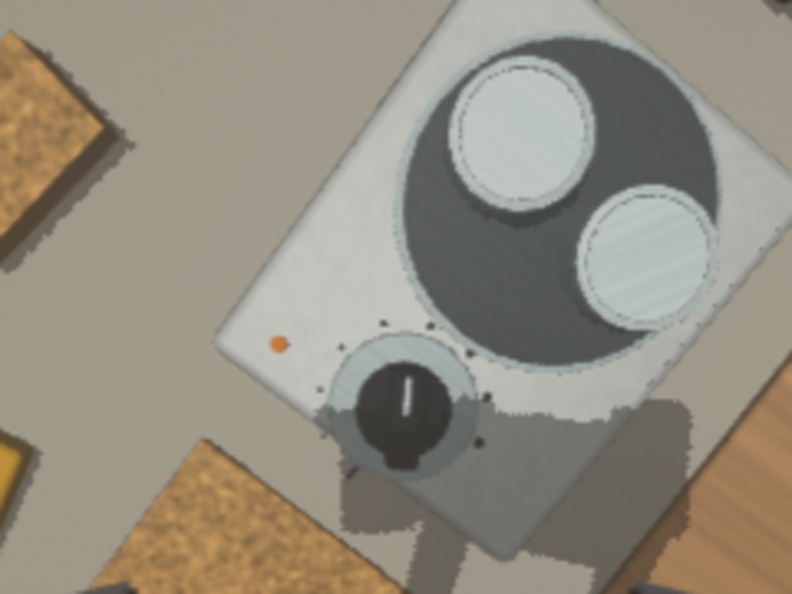

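```bash
python3 - <<'E'
from h import *
import pickle
a=pickle.load(open('w1.pkl','rb'));b=pickle.load(open('w2.pkl','rb'))
A=lambda x,y:(250+x/4-.4,y/4-.4)
B=lambda x,y:(200+x/3.3-.4,50+y/3.3-.4)
for n,p,q in [('ptr out',(292,296),(409,379)),('ptr in',(287,346),(405,414)),('disc',(285,370),(404,410)),('greydial',(284,370),(403,407)),('tin2',(602,110),(648,258)),('LED',(123,287),(279,344)),('cornerL',(42,290),(217,340)),('cornerF',(417,585),(506,556)),('corkcorner',(32,459),(205,440))]:
    print(n,tri(a,A(*p),b,B(*q)))
t=shot('top');T=lambda x,y:(190+x/4-.4,150+y/4-.4)
print('tin1 top+w',tri(b,B(523,134),t,T(88,100)),'tin2',tri(b,B(648,258),t,T(174,109)))
print('cork',plane(t,[T(60,369),T(290,380),T(281,548),T(47,537)],8).round(0), plane(t,[T(60,369),T(290,380),T(281,548),T(47,537)],8).mean(0))
E
```

```text
ptr out (array([542.05688164, 266.41680102, 105.32474386]), np.float64(0.4366278185599502))
ptr in (array([529.94202861, 259.07152582, 103.96201868]), np.float64(0.4495012010560718))
disc (array([527.45841868, 257.08449175,  71.13400218]), np.float64(0.10118715436083793))
greydial (array([527.74100606, 257.67640781,  66.08304847]), np.float64(0.18198491647960607))
tin2 (array([631.53214587, 224.86383373, 120.28010976]), np.float64(0.14973603140373548))
LED (array([516.56070554, 317.01432326,  62.37555416]), np.float64(0.14076938508887343))
cornerL (array([499.86978429, 340.56644269,  52.03540074]), np.float64(0.6703965808860386))
cornerF (array([499.51573599, 174.72298748,  50.30864249]), np.float64(0.20413464364095854))
corkcorner (array([447.59750453, 320.762675  ,   3.15026351]), np.float64(0.2681639784601746))
tin1 top+w (array([638.99537565, 288.38204606, 110.29554126]), np.float64(0.2740698058169864)) tin2 (array([632.84255114, 223.63058487, 114.32909141]), np.float64(0.8022249359731418))
cork [[448. 320.   8.]
 [445. 141.   8.]
 [317. 142.   8.]
 [319. 321.   8.]] [382.37179486 230.77399943   8.        ]
```

The knob axis is at (527.5, 257), its top at 104 and the deck at 60, as the text says. The pointer direction is about 0.57 rad.

```bash
python3 -c "
from h import *
go([527.5,257,130],0.57)"
```

```text
shift cm [ 0.75  0.73 18.58] rotvec [ 0.    -0.     0.079]
```

```bash
python3 -m jog '[[0.75,0.73,0,0,0,0.08,45],[0,0,4,0,0,0,45],[0,0,4,0,0,0,45],[0,0,4,0,0,0,45],[0,0,4,0,0,0,45],[0,0,2.5,0,0,0,45],[0,0,0,0,0,0,45],[0,0,0,0,0,0,45]]'; python3 -c "
from h import *
go([527.5,257,79],0.57)
w=shot('wrist');cv2.imwrite('pics/e.png',w['color'])"
```

```text
clock: 4.2
eef_pos: [528.4, 256.7, 132.1]
eef_rot: [3.141, -0.001, 0.567]
wrist_force: [0.5, -0.4, 1.4]
finger_gap: 42.4
shift cm [-0.07 -0.08  5.31] rotvec [ 0.    -0.001 -0.003]
```

View pics/e.png

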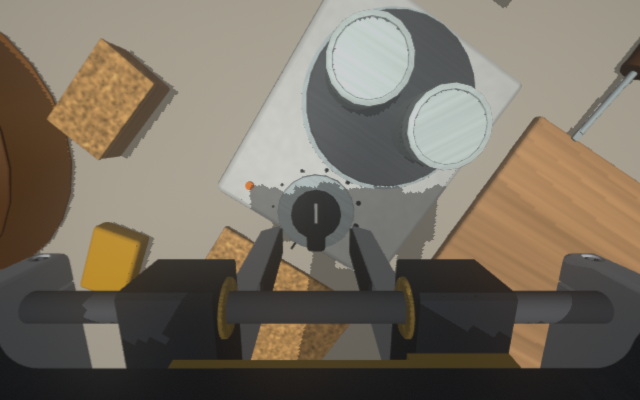

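The bar at (316,213) is centred between the fingers and lies along tool x. Descend and grip.

```bash
python3 -m jog '[[0,0,2,0,0,0,45],[0,0,2,0,0,0,45],[0,0,1.2,0,0,0,45],[0,0,0,0,0,0,0],[0,0,0,0,0,0,0],[0,0,0,0,0,0,0],[0,0,0,0,0,0,0]]' 20; python3 -c "
from h import *
go([527.5,257,79],0.57)
print(monitor.read_state()['moment'],monitor.read_state()['joints'])"
```

```text
clock: 4.95
eef_pos: [528.7, 256.8, 79.4]
eef_rot: [3.141, -0.001, 0.567]
wrist_force: [-5.0, 8.0, 5.5]
finger_gap: 14.0
shift cm [-0.09 -0.08  0.04] rotvec [ 0.    -0.001 -0.003]
[1.63090814 1.04272376 0.06257595] [3.89803713e-01 5.10223991e-01 1.53627381e+00 1.75821511e-04
 1.09364397e+00 1.39370780e+00]
```

```bash
python3 -m jog '[[-0.06,-0.06,0,0,0,0,0],[0,0,0,0,0,-0.12,0],[0,0,0,0,0,-0.12,0],[0,0,0,0,0,-0.12,0],[0,0,0,0,0,-0.12,0],[0,0,0,0,0,-0.12,0],[0,0,0,0,0,-0.12,0],[0,0,0,0,0,-0.12,0]]'; python3 -c "
from h import *
s=monitor.read_state();print(s['moment'],s['eef_rot'])"
```

```text
clock: 5.75
eef_pos: [528.1, 257.3, 79.4]
eef_rot: [3.14, -0.002, 1.412]
wrist_force: [0.8, 1.8, 4.4]
finger_gap: 13.6
[ 0.38456718 -0.02100365 -0.02222458] [ 3.13986236e+00 -1.52650369e-03  1.41170138e+00]
```

```bash
python3 -m jog '[[0,0,0,0,0,-0.12,0],[0,0,0,0,0,-0.12,0],[0,0,0,0,0,-0.12,0],[0,0,0,0,0,-0.12,0],[0,0,0,0,0,-0.12,0],[0,0,0,0,0,-0.12,0]]'; python3 -c "
from h import *
s=monitor.read_state();print(s['moment'],s['eef_rot'])"
```

```text
clock: 6.35
eef_pos: [527.6, 257.2, 79.4]
eef_rot: [3.141, -0.0, 2.132]
wrist_force: [-3.5, 0.3, 7.2]
finger_gap: 13.7
[ 0.07952356  0.71927778 -0.08511349] [ 3.14059608e+00 -3.31474333e-04  2.13177590e+00]
```

```bash
for i in 1; do python3 -m jog '[[0,0,0,0,0,-0.1,0],[0,0,0,0,0,-0.1,0],[0,0,0,0,0,-0.1,0],[0,0,0,0,0,-0.1,0],[0,0,0,0,0,-0.1,0],[0,0,0,0,0,-0.1,0]]'; done; python3 -c "
from h import *
s=monitor.read_state();print(s['moment'],s['eef_rot'])"
```

```text
clock: 6.95
eef_pos: [527.3, 256.9, 79.4]
eef_rot: [3.142, -0.0, 2.731]
wrist_force: [-6.0, -1.9, 10.0]
finger_gap: 13.7
[-0.34728183  1.11476721 -0.05894148] [ 3.14152742e+00 -1.63305972e-04  2.73092177e+00]
```

```bash
 python3 -m jog '[[0,0,0,0,0,-0.07,0],[0,0,0,0,0,-0.07,0],[0,0,0,0,0,-0.07,0],[0,0,0,0,0,0,0]]';  python3 -c "
from h import *
s=monitor.read_state();print(s['moment'],s['eef_rot'])"
```

```text
clock: 7.35
eef_pos: [527.3, 256.7, 79.4]
eef_rot: [-3.141, -0.0, 2.939]
wrist_force: [-5.7, -2.1, 9.5]
finger_gap: 13.7
[-0.43725808  1.14722117  0.03674599] [-3.14134106e+00 -2.52382121e-04  2.93943197e+00]
```

```bash
 python3 -m jog '[[0,0,0,0,0,-0.06,0],[0,0,0,0,0,-0.06,0],[0,0,0,0,0,0,0]]';  python3 -c "
from h import *
s=monitor.read_state();print(s['moment'],s['eef_rot'])"
```

```text
clock: 7.65
eef_pos: [527.2, 256.6, 79.4]
eef_rot: [-3.141, -0.0, 3.059]
wrist_force: [-6.4, -3.4, 9.5]
finger_gap: 13.6
[-0.59597827  1.17254758  0.01039903] [-3.14117869e+00 -4.10469240e-04  3.05898613e+00]
```

```bash
 python3 -m jog '[[0,0,0,0,0,-0.06,0],[0,0,0,0,0,-0.06,0],[0,0,0,0,0,0,0]]';  python3 -c "
from h import *
s=monitor.read_state();print(s['moment'],s['eef_rot'])"
```

```text
clock: 7.95
eef_pos: [527.4, 256.6, 79.4]
eef_rot: [-3.141, -0.0, -3.105]
wrist_force: [-4.6, -3.5, 9.5]
finger_gap: 13.8
[-0.58005823  1.06093174 -0.47427863] [-3.14146846e+00 -2.16034315e-04 -3.10486063e+00]
```

```bash
 python3 -m jog '[[0,0,0,0,0,-0.06,0],[0,0,0,0,0,0,0]]' 30;  python3 -c "
from h import *
s=monitor.read_state();print(s['moment'],s['eef_rot'])"
```

```text
clock: 8.15
eef_pos: [527.6, 256.6, 79.4]
eef_rot: [3.141, 0.0, -3.045]
wrist_force: [-3.1, -3.7, 7.8]
finger_gap: 14.6
[-0.47719297  0.66813896 -0.73804559] [ 3.14149959e+00  2.61298931e-04 -3.04542488e+00]
```

Moment about z is rising steadily and the jaw is widening, so the knob is at the stop. Release, rise and check.

```bash
 python3 -m jog '[[0,0,0,0,0,0,45],[0,0,0,0,0,0,45],[0,0,0,0,0,0,45],[0,0,-3,0,0,0,45],[0,0,-4,0,0,0,45],[0,0,-4,0,0,0,45],[0,0,0,0,0,0,45]]';  python3 -c "
from h import *
w=shot('wrist');cv2.imwrite('pics/f.png',w['color']);t=shot('top');crop(t,190,150,310,300,4,'f_t')"
```

```text
clock: 8.85
eef_pos: [529.3, 257.6, 194.0]
eef_rot: [3.139, 0.008, -3.046]
wrist_force: [0.0, -0.3, -0.0]
finger_gap: 42.6
```

View pics/f.png

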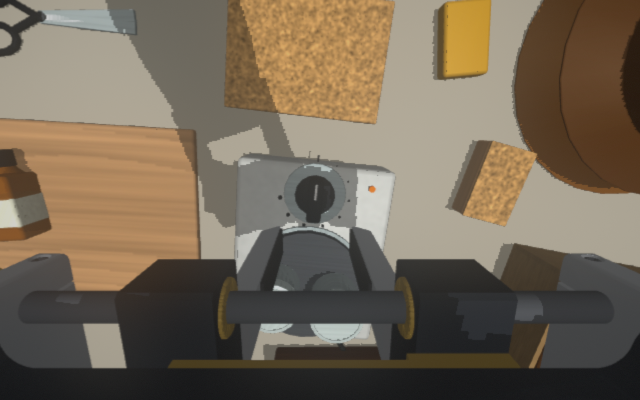

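```bash
 python3 -c "
import cv2
i=cv2.imread('pics/f.png')[130:240,240:390];cv2.imwrite('pics/f_z.png',cv2.resize(i,None,fx=5,fy=5,interpolation=2))"
```

```text
(no output)
```

View pics/f_z.png

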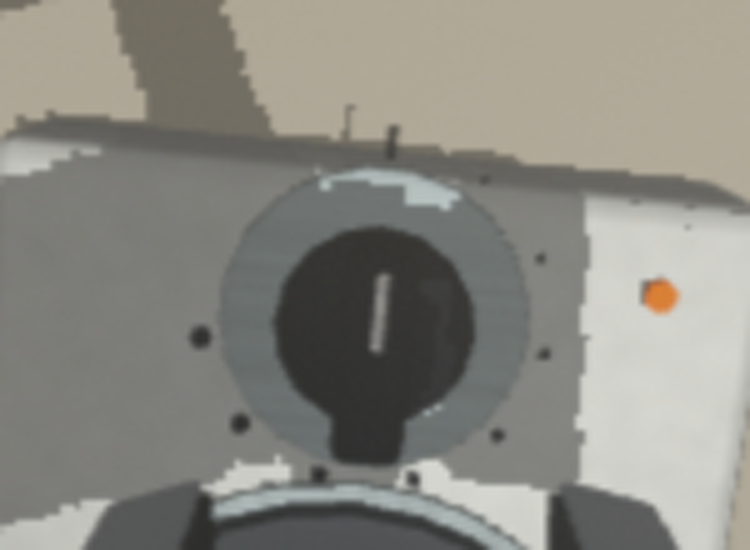

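The pointer aims exactly at the long off mark and the stop was felt, so the plate is off. Next, rotate for the tins.

```bash
 python3 -m jog '[[0,0,-4,0,0,0.147,100],[0,0,-3,0,0,0.147,100],[0,0,0,0,0,0.147,100],[0,0,0,0,0,0.147,100],[0,0,0,0,0,0.147,100],[0,0,0,0,0,0.147,100],[0,0,0,0,0,0.147,100],[0,0,0,0,0,0.147,100]]' >/dev/null; python3 -m jog '[[0,0,0,0,0,0.147,100],[0,0,0,0,0,0.147,100],[0,0,0,0,0,0.147,100],[0,0,0,0,0,0.147,100],[0,0,0,0,0,0,100]]';python3 -c "
from h import *
go([630,170,265],1.47)"
```

```text
clock: 10.25
eef_pos: [527.2, 256.7, 256.7]
eef_rot: [-3.139, 0.001, 1.47]
wrist_force: [-0.1, 0.2, 0.9]
finger_gap: 93.5
shift cm [-7.59 11.09 -0.84] rotvec [-0.002  0.001  0.   ]
```

```bash
 python3 -m jog '[[-2.5,3.7,-0.3,0,0,0,100],[-2.5,3.7,-0.3,0,0,0,100],[-2.5,3.7,-0.3,0,0,0,100],[0,0,0,0,0,0,100],[0,0,0,0,0,0,100]]';python3 -c "
from h import *
import pickle
w=shot('wrist');cv2.imwrite('pics/g.png',w['color']);pickle.dump(w,open('w3.pkl','wb'))
crop(w,200,50,440,230,3.3,'g_z')"
```

```text
clock: 10.75
eef_pos: [630.7, 170.7, 265.8]
eef_rot: [-3.139, 0.001, 1.475]
wrist_force: [-0.5, 0.2, -0.8]
finger_gap: 93.8
```

View pics/g_z.png

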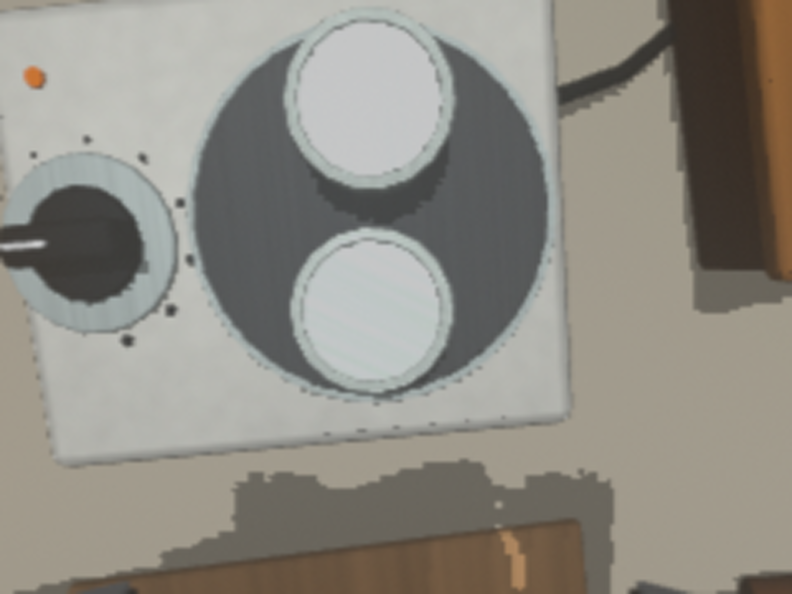

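```bash
python3 - <<'E'
from h import *
import pickle
b=pickle.load(open('w2.pkl','rb'));c=pickle.load(open('w3.pkl','rb'))
B=lambda x,y:(200+x/3.3-.4,50+y/3.3-.4)
p1,p2=B(370,101),B(373,311)
print(tri(c,p1,b,B(523,134)),tri(c,p2,b,B(648,258)))
print(plane(c,[p1,p2],122),plane(b,[B(523,134),B(648,258)],122))
go([638,289,180],1.47)
E
```

```text
(array([637.13420308, 288.68803872, 119.85877262]), np.float64(0.11425986450624631)) (array([631.57939501, 225.03721869, 120.29155006]), np.float64(0.29343184394109895))
[[637.09511447 288.3225353  122.        ]
 [631.70761339 225.22068074 122.        ]] [[636.79961485 288.79823643 122.        ]
 [631.20752289 225.27540858 122.        ]]
shift cm [11.77 -0.33  8.63] rotvec [-0.002  0.     0.005]
```

```bash
python3 -c "
from h import *
go([637,288.6,145],1.475)"; python3 -m jog '[[4,0,0,0,0,0,100],[4,0,0,0,0,0,100],[3.7,-0.3,0,0,0,0,100],[0,0,3,0,0,0,100],[0,0,4,0,0,0,100],[0,0,4,0,0,0,100],[0,0,1,0,0,0,100],[0,0,0,0,0,0,100]]';python3 -c "
from h import *
go([637,288.6,83],1.475)"
```

```text
shift cm [11.73 -0.42 12.13] rotvec [-0.002  0.     0.   ]
clock: 11.6
eef_pos: [638.1, 288.6, 146.8]
eef_rot: [-3.14, 0.001, 1.475]
wrist_force: [0.4, -0.8, 0.5]
finger_gap: 94.4
shift cm [-0.   -0.1   6.38] rotvec [-0.002  0.001 -0.   ]
```

```bash
python3 -m jog '[[0,-0.1,2,0,0,0,100],[0,0,2.2,0,0,0,100],[0,0,2.1,0,0,0,100],[0,0,0,0,0,0,100],[0,0,0,0,0,0,40],[0,0,0,0,0,0,40],[0,0,0,0,0,0,40],[0,0,0,0,0,0,40]]' 15
```

```text
clock: 12.4
eef_pos: [638.4, 288.2, 85.5]
eef_rot: [3.14, -0.001, 1.473]
wrist_force: [0.0, -0.6, 0.8]
finger_gap: 65.2
```

```bash
python3 -m jog '[[0,0,0,0,0,0,40],[0,0,0,0,0,0,40],[0,0,0,0,0,0,40],[0,0,0,0,0,0,40]]' 15
```

```text
clock: 12.8
eef_pos: [638.2, 288.1, 84.7]
eef_rot: [3.141, -0.0, 1.473]
wrist_force: [-0.7, -0.8, 3.3]
finger_gap: 51.9
```

```bash
python3 -m jog '[[0,0,-1,0,0,0,40],[0,0,-2,0,0,0,40],[0,0,-3,0,0,0,40],[0,0,-2,0,0,0,40],[0,0,0,0,0,0,40]]' 20; python3 -c "
from h import *
go([382,268,165],1.571)"
```

```text
clock: 13.3
eef_pos: [639.2, 288.5, 168.3]
eef_rot: [3.137, -0.002, 1.473]
wrist_force: [-0.4, 0.0, -0.9]
finger_gap: 51.6
shift cm [ -4.56 -25.39   0.19] rotvec [ 0.005 -0.002 -0.098]
```

```bash
python3 -m jog '[[-0.3,-2,0,0,0,0,40],[-0.7,-4,0,0,0,0,40],[-0.9,-5,0,0,0,0,40],[-0.9,-5,0,0,0,0,40],[-0.9,-5,0,0,0,0,40],[-0.6,-3,0,0,0,0,40],[-0.3,-1.4,0,0,0,0,40],[0,0,0,0,0,0,40]]' ; python3 -c "
from h import *
go([382,268,22],1.571)"
```

```text
clock: 14.1
eef_pos: [381.7, 267.2, 164.0]
eef_rot: [-3.141, 0.0, 1.474]
wrist_force: [-0.1, -0.1, -1.0]
finger_gap: 51.8
shift cm [ 0.09  0.03 14.2 ] rotvec [-0.001  0.    -0.097]
```

```bash
python3 -m jog '[[0,0,3,0,0,-0.05,40],[0,0,4,0,0,-0.05,40],[0,0,4,0,0,0,40],[0,0,2,0,0,0,40],[0,0,0.8,0,0,0,40],[0,0,0.3,0,0,0,40],[0,0,0,0,0,0,40]]' ; python3 -c "
from h import *
w=shot('side');crop(w,205,125,345,220,5,'i')"
```

```text
clock: 14.8
eef_pos: [383.8, 267.5, 23.8]
eef_rot: [3.141, -0.0, 1.573]
wrist_force: [-0.8, 0.5, -0.6]
finger_gap: 51.9
```

View pics/i.png

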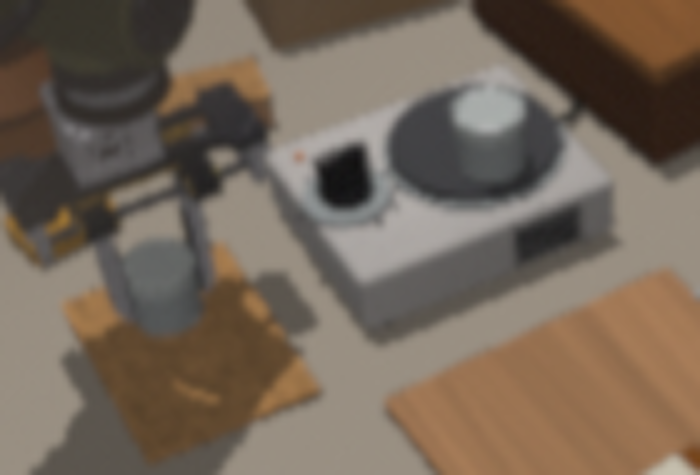

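Tin 1 is held level just above the mat (side crop at about (160,285)). Lower until it touches.

```bash
python3 -m jog '[[0,0,0.15,0,0,0,40],[0,0,0.15,0,0,0,40],[0,0,0,0,0,0,40]]'; python3 -m jog '[[0,0,0.1,0,0,0,40],[0,0,0,0,0,0,40]]'
```

```text
clock: 15.15
eef_pos: [383.3, 267.4, 20.7]
eef_rot: [3.141, -0.0, 1.573]
wrist_force: [-0.7, 0.2, -1.0]
finger_gap: 51.9
clock: 15.35
eef_pos: [383.4, 267.5, 20.6]
eef_rot: [3.141, -0.0, 1.573]
wrist_force: [-6.1, -3.6, 17.1]
finger_gap: 51.9
```

Contact (17 N up at TCP z 20.6, as expected). Release and rise.

```bash
python3 -m jog '[[0,0,-0.05,0,0,0,60],[0,0,0,0,0,0,100],[0,0,0,0,0,0,100],[0,0,0,0,0,0,100],[0,0,-3,0,0,0,100],[0,0,-5,0,0,0,100],[0,0,-5,0,0,0,100],[0,0,-1,0,0,0,100]]'; python3 -c "
from h import *
go([632,225,160],1.475)
w=shot('side');crop(w,205,125,345,220,5,'j')"
```

```text
clock: 16.15
eef_pos: [384.9, 268.4, 165.1]
eef_rot: [3.135, -0.004, 1.573]
wrist_force: [-0.0, 0.9, -0.8]
finger_gap: 94.1
shift cm [-4.39 24.7   0.66] rotvec [ 0.007 -0.004  0.098]
```

View pics/j.png

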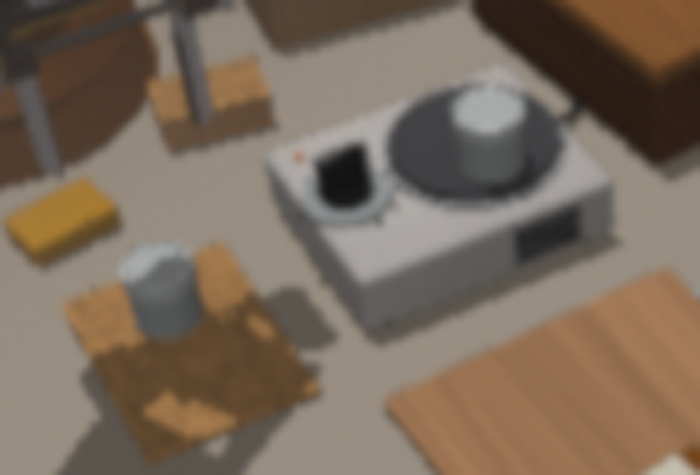

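Tin 1 stands on the mat. Now tin 2.

```bash
python3 -m jog '[[-0.6,4,0,0,0,0,100],[-0.8,5,0,0,0,0,100],[-0.8,5,0,0,0,0,100],[-0.8,5,0,0,0,0,100],[-0.8,4,0,0,0,0.05,100],[0,1.6,0,0,0,0.05,100],[0,0,0,0,0,0,100]]' ; python3 -c "
from h import *
go([631.8,225.1,85],1.475)"
```

```text
clock: 16.9
eef_pos: [628.1, 228.4, 156.7]
eef_rot: [-3.139, 0.001, 1.47]
wrist_force: [-1.0, -0.1, -0.5]
finger_gap: 93.8
shift cm [-0.29  0.42  7.17] rotvec [-0.003  0.001 -0.005]
```

```bash
python3 -m jog '[[-0.3,0.3,0,0,0,0,100],[0,0,2,0,0,0,100],[0,0,2.5,0,0,0,100],[0,0,2.4,0,0,0,100],[0,0,0.2,0,0,0,100],[0,0,0,0,0,0,100]]' ; python3 -c "
from h import *
go([631.8,225.1,85],1.475)"; python3 -m jog '[[0,0,0,0,0,0,40],[0,0,0,0,0,0,40],[0,0,0,0,0,0,40],[0,0,0,0,0,0,40],[0,0,0,0,0,0,40],[0,0,0,0,0,0,40],[0,0,0,0,0,0,40],[0,0,0,0,0,0,40]]' 20
```

```text
clock: 17.5
eef_pos: [629.5, 226.3, 89.3]
eef_rot: [-3.141, 0.0, 1.474]
wrist_force: [0.3, 0.2, 0.0]
finger_gap: 94.3
shift cm [-0.1   0.24  0.43] rotvec [-0.     0.    -0.001]
clock: 18.3
eef_pos: [630.2, 226.1, 89.1]
eef_rot: [3.141, -0.0, 1.473]
wrist_force: [0.5, -0.6, 0.7]
finger_gap: 51.7
```

```bash
python3 -m jog '[[0,0,-1,0,0,0,40],[0,0,-2,0,0,0,40],[0,0,-3,0,0,0,40],[0,0,-2,0,0,0,40],[0,0,0,0,0,0,40]]' 20; python3 -c "
from h import *
go([382,196,168],1.571)"
```

```text
clock: 18.8
eef_pos: [631.1, 226.4, 172.6]
eef_rot: [3.137, -0.002, 1.473]
wrist_force: [-0.1, 0.4, -1.2]
finger_gap: 51.7
shift cm [ -5.46 -24.49   0.33] rotvec [ 0.005 -0.002 -0.098]
```

```bash
python3 -m jog '[[-0.4,-2,0,0,0,0,40],[-0.8,-4,0,0,0,0,40],[-1.1,-5,0,0,0,0,40],[-1.1,-5,0,0,0,0,40],[-1.1,-5,0,0,0,0,40],[-0.7,-2.5,0,0,0,0,40],[-0.2,-1,0,0,0,0,40],[0,0,0,0,0,0,40]]' ; python3 -m jog '[[0,0,3,0,0,-0.05,40],[0,0,4,0,0,-0.05,40],[0,0,4,0,0,0,40],[0,0,2,0,0,0,40],[0,0,0.8,0,0,0,40],[0,0,0,0,0,0,40],[0,0,0,0,0,0,40]]' ;python3 -c "
from h import *
go([382,196,25],1.571)"
```

```text
clock: 19.6
eef_pos: [384.2, 196.8, 168.9]
eef_rot: [3.142, -0.0, 1.473]
wrist_force: [0.7, -0.3, -1.6]
finger_gap: 51.4
clock: 20.3
eef_pos: [385.5, 197.0, 31.7]
eef_rot: [3.141, -0.0, 1.573]
wrist_force: [-0.9, 0.2, -1.3]
finger_gap: 51.7
shift cm [-0.1  -0.35  0.67] rotvec [ 0.001 -0.     0.002]
```

```bash
python3 -m jog '[[0,0,0.3,0,0,0,40],[0,0,0.2,0,0,0,40],[0,0,0,0,0,0,40]]'; python3 -m jog '[[0,0,0.15,0,0,0,40],[0,0,0,0,0,0,40]]'
```

```text
clock: 20.6
eef_pos: [384.7, 196.8, 26.1]
eef_rot: [3.141, -0.0, 1.573]
wrist_force: [-0.7, -0.1, -1.9]
finger_gap: 52.0
clock: 20.8
eef_pos: [384.8, 196.9, 24.9]
eef_rot: [3.141, -0.0, 1.573]
wrist_force: [-2.1, -0.1, 4.7]
finger_gap: 52.0
```

```bash
python3 -m jog '[[0,0,-0.05,0,0,0,60],[0,0,0,0,0,0,100],[0,0,0,0,0,0,100],[0,0,0,0,0,0,100],[0,0,-3,0,0,0,100],[0,0,-5,0,0,0,100],[0,0,-5,0,0,0,100],[0,0,-5,0,0,0,100]]'; python3 -m jog '[[0,0,-5,0,0,-0.14,100],[0,0,-4,0,0,-0.14,100],[0,0,0,0,0,-0.14,100],[0,0,0,0,0,-0.14,100],[0,0,0,0,0,-0.14,100],[0,0,0,0,0,-0.14,100],[0,0,0,0,0,-0.14,100],[0,0,0,0,0,-0.14,100]]';python3 -c "
from h import *
go([680,-170,300],2.98)
print(monitor.read_state()['joints'])
w=shot('side');crop(w,205,125,345,220,5,'k')"
```

```text
clock: 21.6
eef_pos: [384.1, 196.6, 207.0]
eef_rot: [-3.142, -0.0, 1.573]
wrist_force: [0.4, 0.6, -0.7]
finger_gap: 93.8
clock: 22.4
eef_pos: [384.5, 196.7, 294.9]
eef_rot: [-3.141, -0.0, 2.699]
wrist_force: [0.6, -0.5, 0.1]
finger_gap: 94.3
shift cm [-42.42 -20.46  -0.51] rotvec [-0.    -0.    -0.281]
[ 3.88049738e-01 -2.79513970e-02  1.68594931e+00 -4.41629067e-05
  1.48369621e+00 -7.39706135e-01]
```

View pics/k.png

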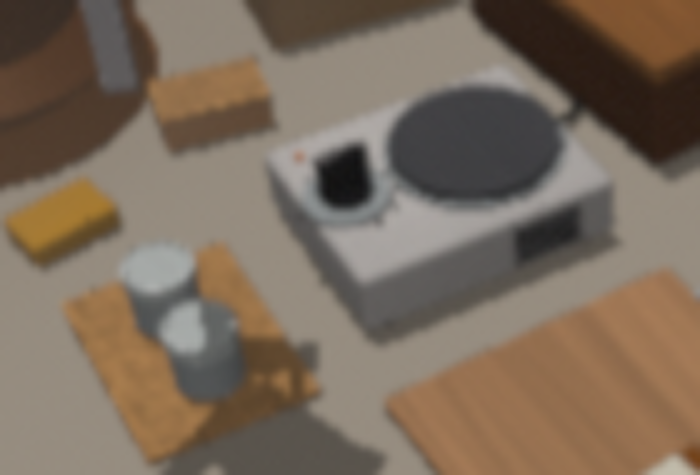

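Both tins stand on the cork. Now the board: go to a view over the bottles.

```bash
python3 -m jog '[[-4.5,-2.2,0,0,0,0,100],[-4.5,-2.2,0,0,0,0,100],[-4.5,-2.2,0,0,0,0,100],[-4.5,-2.2,0,0,0,0,100],[-4.5,-2.2,0,0,0,0,100],[-4.5,-2.2,0,0,0,0,100],[-4.5,-2.2,0,0,0,0,100],[-4.5,-2.2,0,0,0,0,100]]';python3 -m jog '[[-4,-2,0,0,0,0,100],[-2,-1,0,0,0,-0.14,100],[0,0,0,0,0,-0.14,100],[0,0,0,0,0,0,100],[0,0,0,0,0,0,100]]';python3 -c "
from h import *
import pickle
w=shot('wrist');cv2.imwrite('pics/l.png',w['color']);pickle.dump(w,open('w4.pkl','wb'))
print(monitor.read_state()['joints'])"
```

```text
clock: 23.25
eef_pos: [633.0, -119.3, 294.8]
eef_rot: [3.142, -0.0, 2.69]
wrist_force: [0.7, 0.6, 1.0]
finger_gap: 94.2
clock: 23.75
eef_pos: [673.0, -170.2, 294.9]
eef_rot: [3.142, -0.0, 2.967]
wrist_force: [0.0, -1.3, -0.1]
finger_gap: 93.8
[-3.00286420e-01  6.12317521e-01  8.72959437e-01  2.24465716e-05
  1.65614970e+00 -1.69763512e+00]
```

View pics/l.png

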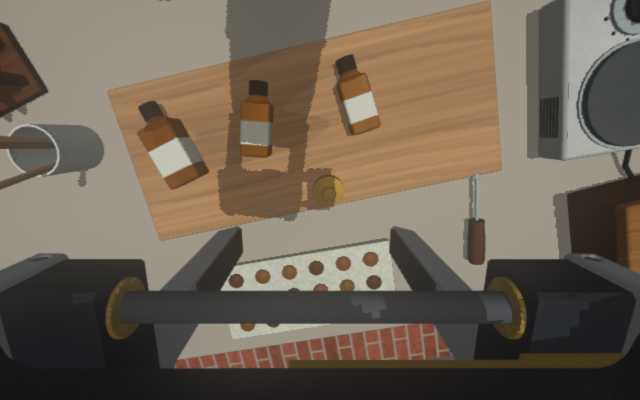

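```bash
python3 -c "
from h import *
import pickle
w=pickle.load(open('w4.pkl','rb'))
crop(w,130,40,290,195,4.9,'l_z1');crop(w,320,40,400,140,6,'l_z2')"
```

```text
(no output)
```

View pics/l_z1.png

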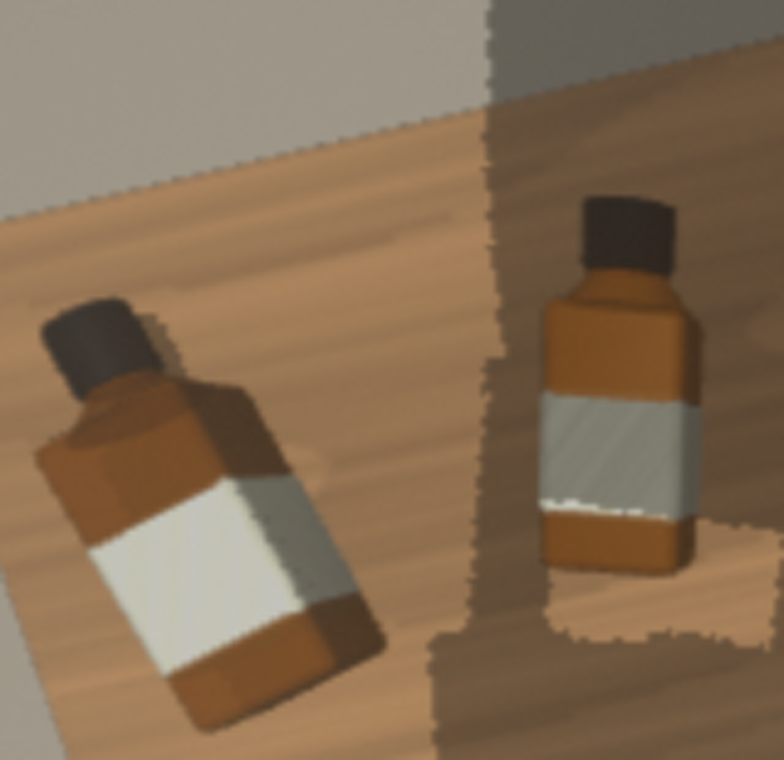

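View pics/l_z2.png

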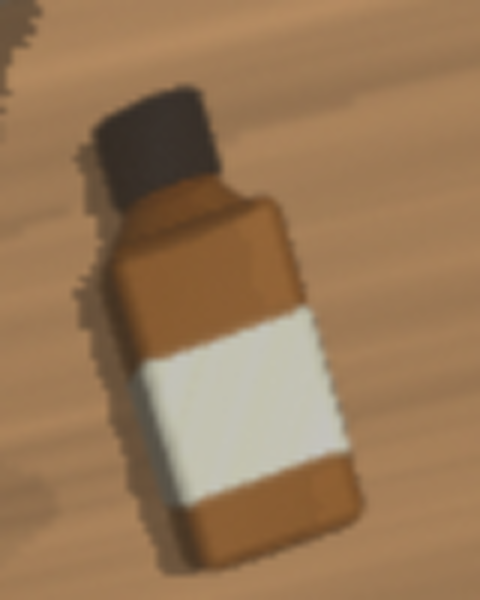

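```bash
python3 - <<'E'
from h import *
import pickle
w=pickle.load(open('w4.pkl','rb'))
t=shot('top')
X=lambda p:(130+p[0]/4.9-.4,40+p[1]/4.9-.4)
Y=lambda p:(320+p[0]/6-.4,40+p[1]/6-.4)
TT=lambda p:(265+p[0]/4-.4,150+p[1]/4-.4)
big=dict(sh=[(38,458),(190,383)],ba=[(335,662),(207,732)],lab=[(90,550),(222,480),(303,605),(165,673)],tl=[(615,163),(675,150),(690,206),(628,216)],z=60,f=X)
med=dict(sh=[(548,302),(685,315)],ba=[(680,573),(545,568)],lab=[(543,393),(685,400),(678,520),(540,505)],tl=[(474,167),(524,177),(515,221),(464,209)],z=52,f=X)
sm=dict(sh=[(115,262),(272,202)],ba=[(358,512),(205,568)],lab=[(147,362),(305,308),(348,452),(190,502)],tl=[(269,178),(324,174),(328,216),(274,222)],z=52,f=Y)
for n,d in dict(big=big,med=med,sm=sm).items():
    f=d['f']
    P=plane(w,[f(p) for p in d['sh']+d['ba']],d['z']); L=plane(w,[f(p) for p in d['lab']],d['z'])
    lc=f(np.mean(d['lab'],0)); tc=TT(np.mean(d['tl'],0))
    print(n,'faces',P[:,:2].round(0).tolist(),'label c',L.mean(0).round(1),'tri',tri(w,lc,t,tc))
    s=P[:2].mean(0);b=P[2:].mean(0);v=s-b; l=(L[0]+L[1]-L[2]-L[3])/2; side=L[0]-L[3]
    print('  mid',((s+b)/2).round(1),'len',np.linalg.norm(v),'wid',np.linalg.norm(P[0]-P[1]),np.linalg.norm(P[2]-P[3]),'dir',np.arctan2(v[1],v[0]),np.arctan2(l[1],l[0]),np.arctan2(side[1],side[0]))
B=plane(t,[TT((38,42)),TT((733,38)),TT((748,335)),TT((37,341))],12);print(B.round(0),B.mean(0))
print(plane(t,[(411,287),(358,168),(481,212)],30))
E
```

```text
big faces [[567.0, -396.0], [555.0, -349.0], [636.0, -330.0], [649.0, -372.0]] label c [ 606.2 -362.5   60. ] tri (array([ 605.90606564, -364.45760328,   55.72048979]), np.float64(0.33146448040630977))
  mid [ 601.9 -361.6   60. ] len 84.44676610405728 wid 48.540826074005 43.7793625095151 dir -2.887414168063834 -2.838970560758728 -2.8656916096295926
med faces [[551.0, -249.0], [561.0, -213.0], [629.0, -229.0], [621.0, -267.0]] label c [ 593.7 -241.3   52. ] tri (array([ 593.89746061, -241.09873993,   58.22621949]), np.float64(2.0483080361932093))
  mid [ 590.4 -239.7   52. ] len 71.5283299821924 wid 37.63946193155398 38.600222190709324 dir 2.9022463981461604 2.873927137917468 2.879001958605335
sm faces [[551.0, -117.0], [545.0, -81.0], [614.0, -71.0], [620.0, -107.0]] label c [586.7 -92.4  52. ] tri (array([586.7954396 , -93.00974089,  56.70077369]), np.float64(0.15317603564411916))
  mid [582.6 -93.9  52. ] len 69.54044197454017 wid 36.42099665413543 36.730017946825924 dir -2.9950942945430783 -2.9784991836342214 -2.984708758032712
[[ 715.  115.   12.]
 [ 736. -444.   12.]
 [ 496. -450.   12.]
 [ 476.  105.   12.]] [ 605.72876063 -168.29418003   12.        ]
[[ 327.77011316 -316.73213306   30.        ]
 [ 692.50592154 -151.53555739   30.        ]
 [ 563.43383775 -539.24395602   30.        ]]
```

```bash
cat >> h.py <<'E'
def ori(psi,tilt): return R.from_euler('z',psi)*R.from_euler('x',np.pi)*R.from_euler('y',tilt)
def gog(G,psi,tilt,back=0):
    """grasp point G; tilt>0 = tool z towards tool x"""
    Rt=ori(psi,tilt); z=Rt.as_matrix()[:,2]; P=np.array(G)+(manip.grasp_offset-back)*z
    print('tcp',P.round(1)); go(P,psi,Rt)
E
python3 - <<'E'
from h import *
S=np.array([[.3004,1.5216,550,205],[.510,1.5363,588,79.4],[-.028,1.686,432,295],[.6123,.873,694.2,295]])
A=[];y=[]
for a,b,r,z in S:
    A.append([1,0,np.sin(a),np.sin(a+b)]);y.append(r);A.append([0,1,np.cos(a),np.cos(a+b)]);y.append(z)
s=np.linalg.lstsq(np.array(A),np.array(y),rcond=None);print(s)
gog([584.5,-93.5,36],3.298-2*np.pi,-0.75,back=80)
E
```

```text
(array([ -4.44616661, -86.54727989, 421.58792947, 446.96648002]), array([266.32560998]), np.int32(4), array([2.92034892, 2.69521811, 0.36101639, 0.27754043]))
tcp [ 543.3 -100.    80.8]
shift cm [13.99  4.67 21.45] rotvec [-0.123 -0.743 -0.313]
```

```bash
python3 -m jog '[[3,1,0,0,0,-0.11,80],[3,1,0,0,0,-0.11,80],[3,1,0,0,0,-0.11,80],[2,0,0,0,-0.125,0,80],[0,0,0,0,-0.125,0,80],[0,0,0,0,-0.125,0,80],[0,0,0,0,-0.125,0,80],[0,0,0,0,-0.125,0,80]]';python3 -m jog '[[0,0,0,0,-0.125,0,80],[0,0,0,0,0,0,80]]';python3 -c "
from h import *
gog([584.5,-93.5,36],3.298-2*np.pi,-0.75,back=80)
print(monitor.read_state()['joints'])"
```

```text
clock: 24.65
eef_pos: [565.3, -138.5, 296.2]
eef_rot: [-3.141, 0.631, -2.984]
wrist_force: [1.1, -0.0, 0.2]
finger_gap: 74.8
clock: 24.85
eef_pos: [564.7, -137.1, 295.0]
eef_rot: [3.133, 0.749, -2.996]
wrist_force: [-0.5, -0.5, -0.1]
finger_gap: 75.2
tcp [ 543.3 -100.    80.8]
shift cm [15.74  3.85 14.65] rotvec [ 0.002 -0.001 -0.008]
[-0.49782858 -0.01683737  1.84195596  0.62775569  0.78677083 -2.54884721]
```

Joint 6 is at its limit in this flip, so I'll use the half-turned grasp (camera on the far side).

```bash
python3 -m jog '[[0,0,0,0,0.125,0,80],[0,0,0,0,0.125,0,80],[0,0,0,0,0.125,0,80],[0,0,0,0,0.125,0,80],[0,0,0,0,0.125,0,80],[0,0,0,0,0.125,0,80],[0,0,0,0,0,0.15,80],[0,0,0,0,0,0.15,80]]'>/dev/null; for i in 1; do python3 -m jog '[[0,0,0,0,0,0.15,80],[0,0,0,0,0,0.15,80],[0,0,0,0,0,0.15,80],[0,0,0,0,0,0.15,80],[0,0,0,0,0,0.15,80],[0,0,0,0,0,0.15,80],[0,0,0,0,0,0.15,80],[0,0,0,0,0,0.15,80]]'; python3 -m jog '[[0,0,0,0,0,0.15,80],[0,0,0,0,0,0.15,80],[0,0,0,0,0,0.15,80],[0,0,0,0,0,0.15,80],[0,0,0,0,0,0.15,80],[0,0,0,0,0,0.15,80],[0,0,0,0,0,0.15,80],[0,0,0,0,0,0.15,80]]'; python3 -m jog '[[0,0,0,0,0,0.15,80],[0,0,0,0,0,0.15,80],[0,0,0,0,0,0.15,80],[0,0,0,0,0,0,80]]'; done;python3 -c "
from h import *
gog([584.5,-93.5,36],0.157,0.75,back=80)
print(monitor.read_state()['joints'])"
```

```text
clock: 26.45
eef_pos: [566.3, -138.0, 296.9]
eef_rot: [-3.136, 0.004, 1.795]
wrist_force: [0.0, -1.0, -0.1]
finger_gap: 75.2
clock: 27.25
eef_pos: [566.3, -138.0, 296.9]
eef_rot: [3.139, 0.006, 0.595]
wrist_force: [0.7, -0.3, 0.1]
finger_gap: 75.1
clock: 27.65
eef_pos: [566.4, -137.9, 296.8]
eef_rot: [3.138, 0.004, 0.149]
wrist_force: [0.4, -0.6, -0.3]
finger_gap: 75.1
tcp [ 543.3 -100.    80.8]
shift cm [-1.64 -4.17 21.59] rotvec [ 0.007  0.754 -0.007]
[-0.2991619   0.32754501  1.27574524 -0.0052981   1.54027415  1.12320395]
```

```bash
python3 -m jog '[[-0.8,-2.1,2,0,0,0,80],[-0.8,-2.1,3,0,0.125,0,80],[0,0,0,0,0.125,0,80],[0,0,0,0,0.125,0,80],[0,0,0,0,0.125,0,80],[0,0,0,0,0.125,0,80],[0,0,0,0,0.125,0,80],[0,0,0,0,0,0,80]]';python3 -c "
from h import *
gog([584.5,-93.5,36],0.157,0.75,back=80)
print(monitor.read_state()['joints'])
w=shot('wrist');cv2.imwrite('pics/m.png',w['color'])"
```

```text
clock: 28.45
eef_pos: [543.2, -98.7, 245.8]
eef_rot: [3.137, -0.744, 0.158]
wrist_force: [0.1, -0.5, 1.0]
finger_gap: 74.7
tcp [ 543.3 -100.    80.8]
shift cm [-11.18   0.08  12.13] rotvec [0.003 0.006 0.001]
[-0.43166674 -0.04887089  1.98975876  0.65947139  0.65505313  0.56279233]
```

View pics/m.png

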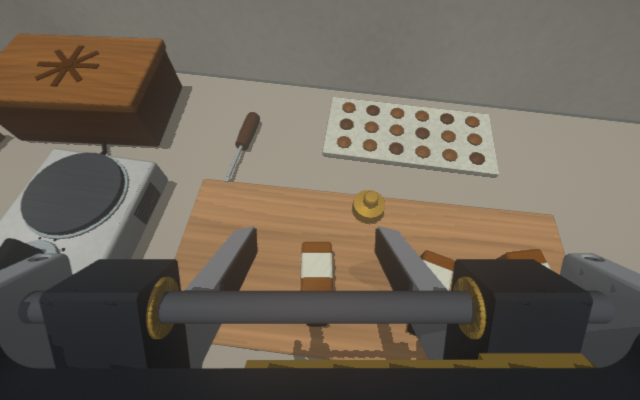

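```bash
python3 -m jog '[[-2.7,0,3,0,0,0,80],[-2.7,0,3,0,0,0,80],[-2.7,0,3,0,0,0,80],[0,0,0,0,0,0,80]]';python3 -c "
from h import *
gog([584.5,-93.5,36],0.157,0.75,back=80)
print(monitor.read_state()['joints'])
"
```

```text
clock: 28.9
eef_pos: [545.2, -97.2, 121.7]
eef_rot: [-3.138, -0.737, 0.154]
wrist_force: [-0.7, -0.1, -0.4]
finger_gap: 75.3
tcp [ 543.3 -100.    80.8]
shift cm [-2.92  0.26  2.87] rotvec [-0.002  0.013 -0.002]
[-0.42693559  0.15973497  2.10577167  1.05570417  0.44179369  0.10592095]
```

```bash
python3 -m jog '[[0,0,0,0,-0.08,0,80],[0,0,0,0,-0.07,0,80],[0,0,0,0,0,0,80]]';python3 -c "
from h import *
gog([584.5,-93.5,36],0.157,0.6,back=40)
gog([584.5,-93.5,36],0.157,0.6,back=0)
print(monitor.read_state()['joints'])
w=shot('wrist');cv2.imwrite('pics/n.png',w['color'])
"
```

```text
clock: 29.2
eef_pos: [548.1, -98.8, 129.1]
eef_rot: [3.138, -0.608, 0.156]
wrist_force: [-0.0, -0.4, -0.7]
finger_gap: 75.2
tcp [572.7 -95.4  53.5]
shift cm [-2.29  0.02  7.62] rotvec [ 0.004 -0.008 -0.001]
tcp [595.  -91.8  20.5]
shift cm [-2.320e+00  1.000e-02  1.162e+01] rotvec [ 0.004 -0.008 -0.001]
[-0.38790231  0.16025632  2.01729505  0.63903461  0.51365946  0.53598033]
```

View pics/n.png

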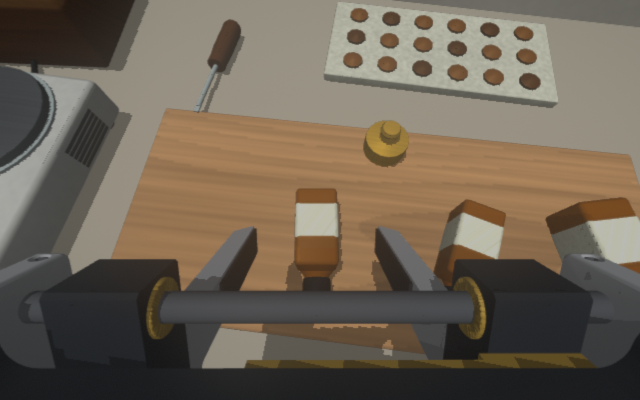

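```bash
python3 -m jog '[[-2.3,0,2.5,0,0,0,80],[0,0,3,0,0,0,80],[0,0,3,0,0,0,80],[0,0,1.8,0,0,0,80],[0,0,0.7,0,0,0,80],[0,0,0,0,0,0,80]]';python3 -c "
from h import *
gog([584.5,-93.5,36],0.157,0.6,back=0)
print(monitor.read_state()['joints'])
w=shot('wrist');cv2.imwrite('pics/o.png',w['color'])
"
```

```text
clock: 29.85
eef_pos: [589.5, -91.1, 22.3]
eef_rot: [-3.139, -0.608, 0.152]
wrist_force: [0.7, -0.7, -0.1]
finger_gap: 75.1
tcp [595.  -91.8  20.5]
shift cm [0.33 0.15 0.45] rotvec [ 0.    -0.008 -0.004]
[-0.33902914  0.44224116  1.96745469  1.00023918  0.32859339  0.18176009]
```

View pics/o.png

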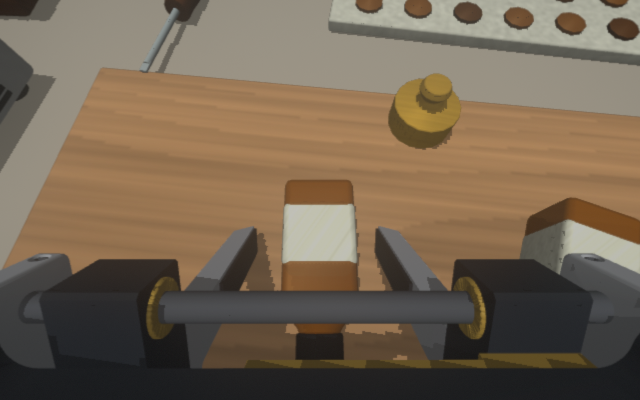

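```bash
python3 -m jog '[[0,0,0,0,0,0,20],[0,0,0,0,0,0,20],[0,0,0,0,0,0,20],[0,0,0,0,0,0,20],[0,0,0,0,0,0,20],[0,0,0,0,0,0,20]]' 30; python3 -m jog '[[1.2,0,-1.7,0,0,0,20],[1.8,0,-2.5,0,0,0,20],[2.4,0,-3.3,0,0,0,20],[2.4,0,-3.3,0,0,0,20],[0,0,0,0,0,0,20]]';python3 -c "
from h import *
print(monitor.read_state()['joints'])
w=shot('wrist');cv2.imwrite('pics/p.png',w['color'])
w=shot('side');crop(w,205,125,405,300,4,'p_s')
"
```

```text
clock: 30.5
eef_pos: [589.5, -91.5, 22.5]
eef_rot: [-3.14, -0.609, 0.152]
wrist_force: [-3.0, -1.6, 6.4]
finger_gap: 39.6
clock: 31.0
eef_pos: [593.5, -91.8, 161.0]
eef_rot: [3.139, -0.615, 0.154]
wrist_force: [0.7, 0.1, -1.3]
finger_gap: 39.5
[-0.33685782  0.1959388   1.88776695  0.52882326  0.56376734  0.70044803]
```

View pics/p_s.png

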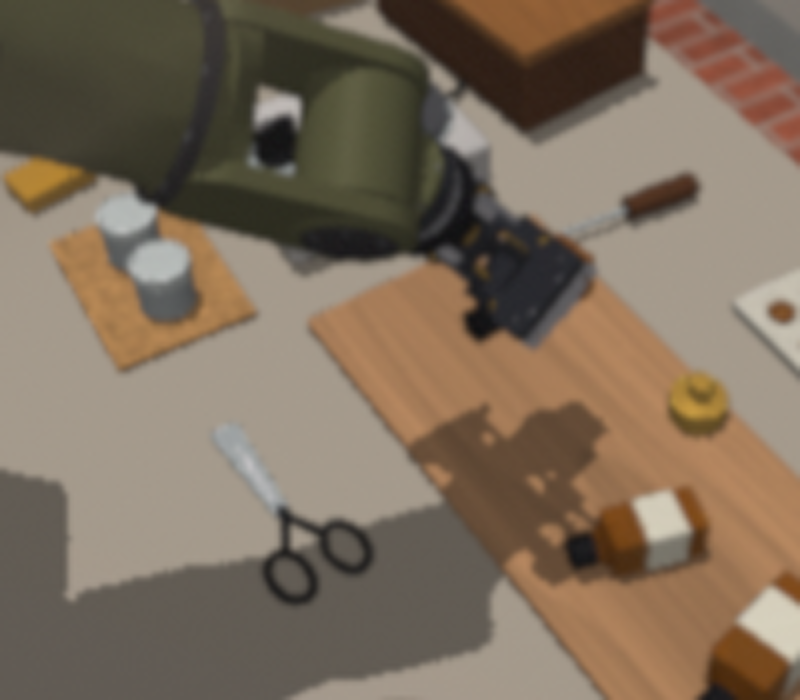

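```bash
python3 -m jog '[[0,0,-1,0,-0.1,0,20],[0,0,-1,0,-0.1,0,20],[0,0,0,0,-0.1,0,20],[0,0,0,0,-0.1,0,20],[0,0,0,0,-0.1,0,20],[0,0,0,0,-0.1,0,20],[0,0,0,0,0,0.07,20]]';python3 -c "
from h import *
go([545,50,190],0.09)
s=monitor.read_state();print(s['joints'])
"
```

```text
clock: 31.8
eef_pos: [581.4, -91.9, 169.3]
eef_rot: [-3.137, -0.001, 0.084]
wrist_force: [0.6, -0.0, -2.3]
finger_gap: 39.6
shift cm [ -2.43 -14.46  -2.01] rotvec [-0.004 -0.001 -0.006]
[-0.22107897  0.4156472   1.45043976  0.00454157  1.27592642  1.26411383]
```

```bash
python3 -m jog '[[-0.5,-3,-0.5,0,0,0,20],[-0.7,-4.4,-0.6,0,0,0,20],[-0.7,-4.4,-0.6,0,0,0,20],[-0.5,-2.6,-0.3,0,0,0,20],[0,0,0,0,-0.1,0,20],[0,0,0,0,-0.12,0,20],[0,0,0,0,-0.12,0,20],[0,0,0,0,-0.12,0,20]]';python3 -m jog '[[0,0,0,0,-0.12,0,20],[0,0,0,0,-0.12,0,20],[0,0,0,0,-0.12,0,20],[0,0,0,0,-0.1,0,20],[0,0,0,0,-0.04,0,20],[0,0,0,0,0,0,20]]';python3 -c "
from h import *
gog([545,50,12+43],0.09,-0.96)
s=monitor.read_state();print(s['joints'])
w=shot('side');crop(w,205,80,405,255,4,'q_s')
"
```

```text
clock: 32.6
eef_pos: [544.8, 49.1, 190.6]
eef_rot: [-3.137, 0.46, 0.086]
wrist_force: [-0.1, -0.6, -1.5]
finger_gap: 39.8
clock: 33.2
eef_pos: [544.8, 48.8, 188.5]
eef_rot: [-3.134, 0.959, 0.09]
wrist_force: [0.1, 0.9, -1.5]
finger_gap: 39.9
tcp [529.7  48.6  44.2]
shift cm [10.94 -0.04  9.53] rotvec [-0.008 -0.001 -0.   ]
[ 0.03903743  0.92353027  0.85657736 -0.04579459  2.31937099  1.51052928]
```

View pics/q_s.png

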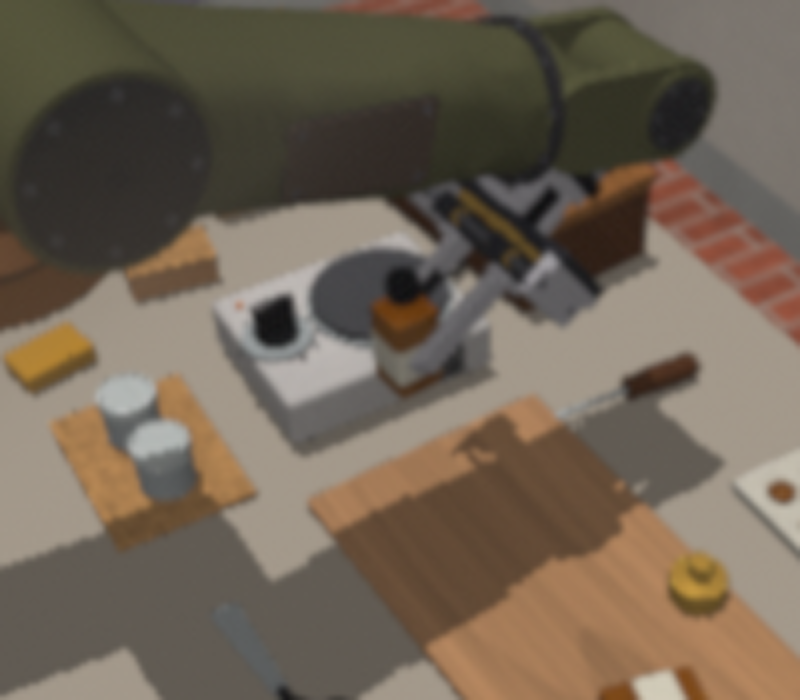

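```bash
python3 -m jog '[[1.6,0,1.15,0,0,0,20],[2.5,0,1.72,0,0,0,20],[2.5,0,1.72,0,0,0,20],[2.5,0,1.72,0,0,0,20],[1.2,0,0.8,0,0,0,20],[0,0,0,0,0,0,20],[0,0,0,0,0,0,20]]';python3 -c "
from h import *
s=monitor.read_state();print(s['joints'])
w=shot('side');crop(w,205,80,405,255,4,'r_s')
"
```

```text
clock: 33.95
eef_pos: [547.5, 49.1, 68.5]
eef_rot: [-3.138, 0.95, 0.086]
wrist_force: [-0.0, -0.7, -1.6]
finger_gap: 39.9
[ 0.03952558  1.05454331  0.89810758 -0.04010346  2.13836894  1.52214687]
```

View pics/r_s.png

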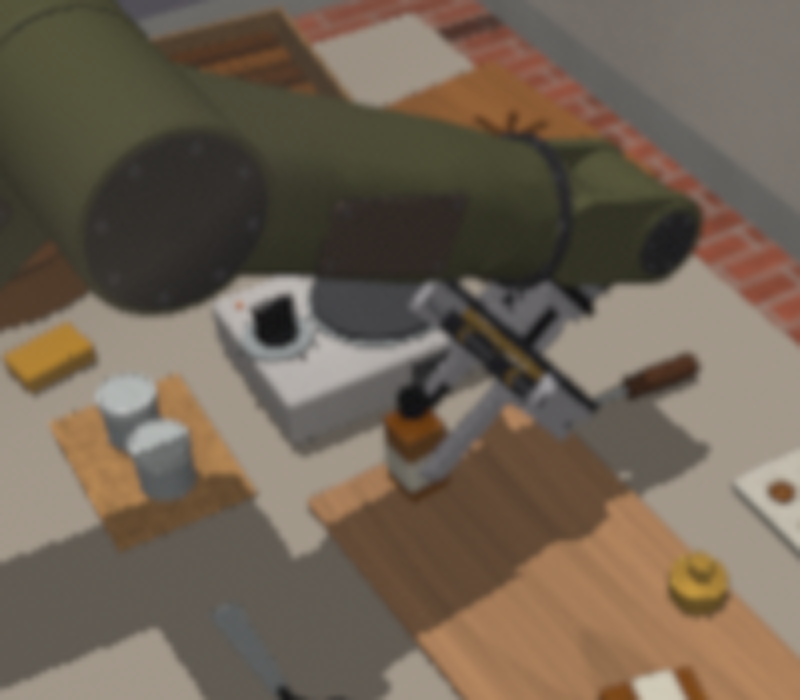

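```bash
python3 -m jog '[[1,0,0.7,0,0,0,20],[0.6,0,0.42,0,0,0,20],[0,0,0,0,0,0,20],[0,0,0,0,0,0,20]]';python3 -m jog '[[0.16,0,0.12,0,0,0,20],[0,0,0,0,0,0,20]]';python3 -m jog '[[0.16,0,0.12,0,0,0,20],[0,0,0,0,0,0,20]]'
```

```text
clock: 34.4
eef_pos: [547.1, 49.1, 47.6]
eef_rot: [-3.138, 0.952, 0.086]
wrist_force: [0.4, -0.1, -1.1]
finger_gap: 40.0
clock: 34.6
eef_pos: [547.2, 49.2, 45.8]
eef_rot: [-3.138, 0.952, 0.086]
wrist_force: [-0.5, -1.2, -2.1]
finger_gap: 39.8
clock: 34.8
eef_pos: [547.0, 49.1, 43.6]
eef_rot: [-3.138, 0.952, 0.086]
wrist_force: [-0.8, 0.4, -1.6]
finger_gap: 40.0
```

```bash
python3 -m jog '[[0.12,0,0.09,0,0,0,20],[0,0,0,0,0,0,20]]';python3 -m jog '[[0.12,0,0.09,0,0,0,20],[0,0,0,0,0,0,20]]'
```

```text
clock: 35.0
eef_pos: [547.2, 49.1, 42.7]
eef_rot: [-3.138, 0.952, 0.086]
wrist_force: [1.3, 0.1, 3.3]
finger_gap: 40.1
clock: 35.2
eef_pos: [547.3, 49.2, 42.6]
eef_rot: [-3.138, 0.952, 0.085]
wrist_force: [1.1, 1.1, 12.2]
finger_gap: 39.8
```

```bash
python3 -m jog '[[-0.06,0,-0.04,0,0,0,45],[0,0,0,0,0,0,55],[0,0,0,0,0,0,70],[0,0,0,0,0,0,75],[0,0,0,0,0,0,75],[0,0,-1.5,0,0,0,75],[0,0,-3,0,0,0,75],[0,0,-3,0,0,0,75]]';python3 -c "
from h import *
s=monitor.read_state();print(s['joints'])
w=shot('side');crop(w,205,80,405,255,4,'s_s')
"
```

```text
clock: 36.0
eef_pos: [608.4, 54.1, 86.0]
eef_rot: [-3.138, 0.952, 0.086]
wrist_force: [0.3, 0.4, 1.1]
finger_gap: 70.7
[ 0.04269517  1.22086499  0.53782042 -0.04340857  2.3344876   1.51580888]
```

View pics/s_s.png

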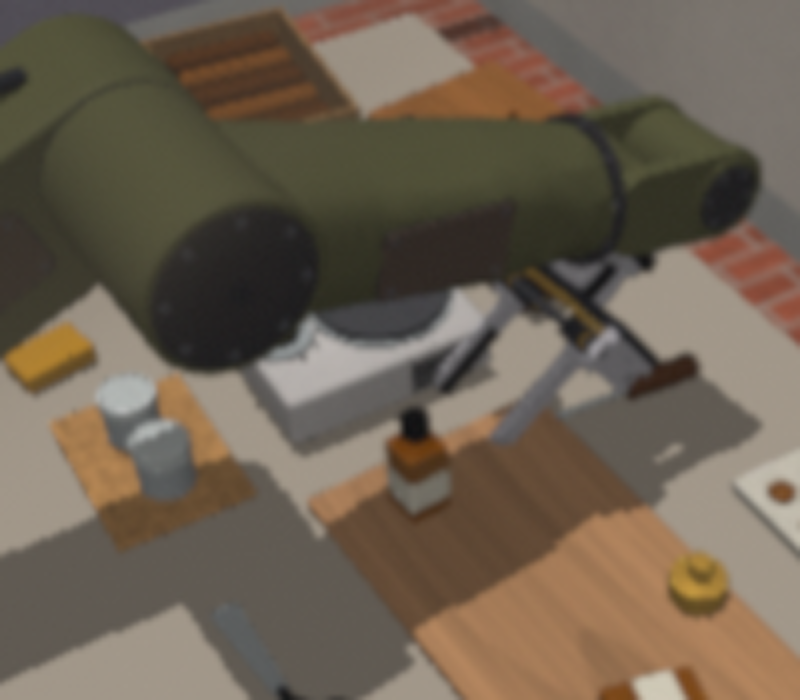

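```bash
python3 -m jog '[[-3,0,-2,0,0,0,75],[-3,0,-2,0,0.1,0,75],[-2,0,-1.4,0,0.14,0,75],[0,0,-1,0,0.14,0,75],[0,0,-1,0,0.14,0,75],[0,0,-1,0,0.14,0,75],[0,0,-1,0,0.14,0,75],[0,0,0,0,0.14,0.1,75]]';python3 -c "
from h import *
go([500,-200,230],-0.26)
s=monitor.read_state();print(s['joints'])
"
```

```text
clock: 36.85
eef_pos: [622.5, 54.9, 218.2]
eef_rot: [3.136, 0.021, -0.005]
wrist_force: [0.5, -0.4, 0.4]
finger_gap: 70.7
shift cm [-12.15  25.55  -0.8 ] rotvec [0.008 0.02  0.255]
[ 0.03131998  0.47443221  1.2521093  -0.00458339  1.43587648  1.6075767 ]
```

```bash
python3 -m jog '[[-1,3,0,0,0,0,75],[-2,4,0,0,0,0,75],[-2,4,0,0,0,0,75],[-2,4,0,0,0,0,75],[-2,4,0,0,0,0,75],[-2,4,0,0,0,0,75],[-1,2.5,0,0,0,0.13,75],[0,0,0,0,0.02,0.13,75]]';python3 -m jog '[[0,0,0,0,0,0,75]]';python3 -c "
from h import *
import pickle
s=monitor.read_state();print(s['joints'])
w=shot('wrist');cv2.imwrite('pics/t.png',w['color']);pickle.dump(w,open('w5.pkl','wb'))
t=shot('top');crop(t,265,150,465,245,4,'t_t')
"
```

```text
clock: 37.65
eef_pos: [499.7, -202.2, 220.9]
eef_rot: [3.129, 0.007, -0.273]
wrist_force: [0.5, 0.3, -0.4]
finger_gap: 70.6
clock: 37.75
eef_pos: [500.4, -200.0, 221.0]
eef_rot: [3.13, 0.007, -0.268]
wrist_force: [1.2, 0.5, -0.9]
finger_gap: 70.2
[-0.44174819  0.26664879  1.52695852 -0.01325643  1.35269796  1.39956773]
```

View pics/t.png

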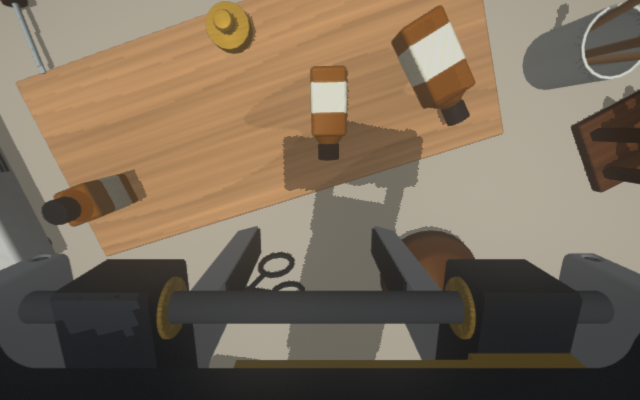

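View pics/t_t.png

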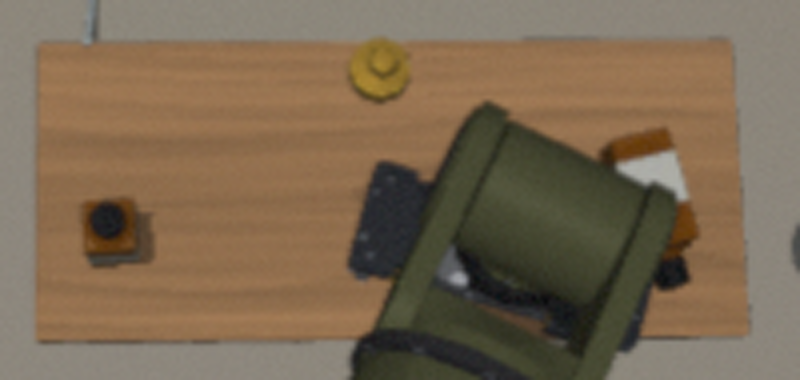

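```bash
python3 - <<'E'
from h import *
import pickle
w=pickle.load(open('w5.pkl','rb'));v=pickle.load(open('w4.pkl','rb'))
P=plane(w,[(329,68),(329,100),(328,136)],52);print(P)
print(plane(w,[(329,68),(328,152)],40))
X=lambda p:(130+p[0]/4.9-.4,40+p[1]/4.9-.4)
print(tri(w,(329,98),v,X((611,455))))
gog([591,-240.5,36],-0.26,0.6,back=80)
E
```

```text
[[ 622.71121409 -250.15900432   52.        ]
 [ 590.9840351  -241.77615684   52.        ]
 [ 553.66430488 -230.73796458   52.        ]]
[[ 624.6103428  -251.34634191   40.        ]
 [ 535.16178803 -226.47887326   40.        ]]
(array([ 593.50288799, -242.82769122,   45.15951335]), np.float64(0.02171782041435311))
tcp [ 557.6 -231.6   86.5]
shift cm [ 6.41  1.52 13.42] rotvec [0.012 0.608 0.004]
```

```bash
python3 -m jog '[[3,0.7,2,0,0,0,80],[3.3,0.7,3,0,0.12,0,80],[0,0,0,0,0.12,0,80],[0,0,0,0,0.12,0,80],[0,0,0,0,0.12,0,80],[0,0,0,0,0.12,0,80],[0,0,0,0,0,0,80]]';python3 -c "
from h import *
gog([585,-239.5,37],-0.27,0.6,back=30)
gog([585,-239.5,37],-0.27,0.6)
print(monitor.read_state()['joints'])
"
```

```text
clock: 38.55
eef_pos: [556.2, -228.6, 169.3]
eef_rot: [3.126, -0.592, -0.252]
wrist_force: [0.2, 0.1, 0.4]
finger_gap: 75.3
tcp [ 578.9 -237.8   46.2]
shift cm [-4.85  0.14 11.57] rotvec [0.006 0.008 0.015]
tcp [ 595.2 -242.3   21.5]
shift cm [-4.83  0.13 14.57] rotvec [0.006 0.008 0.015]
[-0.50775865  0.17411107  1.88249512  0.25650764  0.51928095  1.13371623]
```

```bash
python3 -m jog '[[-2.4,0.1,2,0,0,0,80],[-2.4,0,3,0,0,0.015,80],[0,0,3,0,0,0,80],[0,0,2.5,0,0,0,80],[0,0,0,0,0,0,80]]';python3 -c "
from h import *
gog([585,-239.5,37],-0.27,0.6)
print(monitor.read_state()['joints'])
w=shot('wrist');cv2.imwrite('pics/u.png',w['color'])
"
```

```text
clock: 39.05
eef_pos: [576.1, -236.1, 54.1]
eef_rot: [3.139, -0.587, -0.271]
wrist_force: [-0.5, 0.6, 0.1]
finger_gap: 75.5
tcp [ 595.2 -242.3   21.5]
shift cm [-0.14  0.08  3.83] rotvec [ 0.003  0.013 -0.001]
[-0.50186732  0.40875187  1.89888419  0.45450475  0.28643181  0.93903129]
```

View pics/u.png

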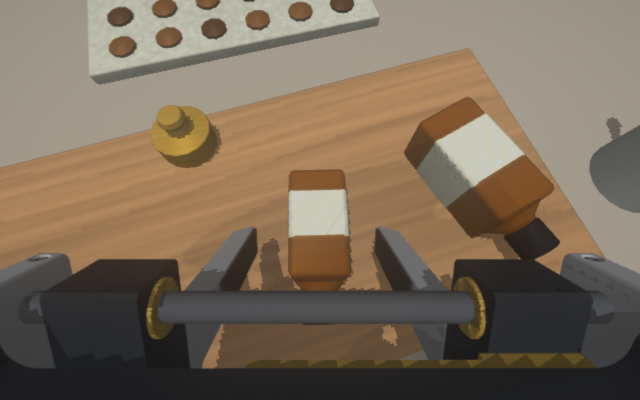

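```bash
python3 -m jog '[[-0.1,0,1.8,0,0,0,80],[0,0,1.6,0,0,0,80],[0,0,0,0,0,0,80],[0,0,0,0,0,0,80]]';python3 -c "
from h import *
gog([585,-239.5,37],-0.27,0.6)
print(monitor.read_state()['joints'])"; python3 -m jog '[[0,0,0,0,0,0,20],[0,0,0,0,0,0,20],[0,0,0,0,0,0,20],[0,0,0,0,0,0,20],[0,0,0,0,0,0,20],[0,0,0,0,0,0,20]]' 30
```

```text
clock: 39.5
eef_pos: [593.0, -241.9, 29.3]
eef_rot: [3.137, -0.593, -0.273]
wrist_force: [0.4, 0.3, 0.5]
finger_gap: 75.1
tcp [ 595.2 -242.3   21.5]
shift cm [-0.25 -0.02  0.77] rotvec [ 0.006  0.007 -0.002]
[-0.49506902  0.48596991  1.8606561   0.5170327   0.2434238   0.88119791]
clock: 40.1
eef_pos: [592.8, -242.2, 28.3]
eef_rot: [3.137, -0.593, -0.274]
wrist_force: [-2.4, 0.2, 3.0]
finger_gap: 40.2
```

```bash
python3 -m jog '[[0,0,0,0,0,0,70],[0,0,0,0,0,0,70],[0,0,0,0,0,0,70],[-0.2,0,0.6,0,0,0,70],[0,0,0,0,0,0,70],[0,0,0,0,0,0,70]]'; python3 -m jog '[[0,0,0,0,0,0,20],[0,0,0,0,0,0,20],[0,0,0,0,0,0,20],[0,0,0,0,0,0,20],[0,0,0,0,0,0,20],[0,0,0,0,0,0,20]]' 30;python3 -m jog '[[1.2,0,-1.7,0,0,0,20],[1.8,0,-2.5,0,0,0,20],[2.4,0,-3.3,0,0,0,20],[2.4,0,-3.3,0,-0.1,0,20],[0,0,0,0,-0.1,0,20],[0,0,0,0,-0.1,0,20],[0,0,0,0,-0.1,0,20],[0,0,0,0,-0.1,0,20]]'
```

```text
clock: 40.7
eef_pos: [594.3, -242.6, 21.6]
eef_rot: [3.137, -0.592, -0.274]
wrist_force: [-0.4, -0.2, 1.4]
finger_gap: 65.6
clock: 41.3
eef_pos: [594.4, -242.7, 22.1]
eef_rot: [3.137, -0.593, -0.274]
wrist_force: [-0.6, 0.1, 0.8]
finger_gap: 39.8
clock: 42.1
eef_pos: [598.6, -243.2, 154.1]
eef_rot: [3.138, -0.092, -0.276]
wrist_force: [0.3, 0.3, -2.1]
finger_gap: 39.9
```

```bash
python3 -m jog '[[0,0,-2,0,-0.09,0,20],[0,0,-1,0,0,-0.08,20],[0,0,-1,0,0,-0.08,20],[0,0,0,0,0,0,20]]';python3 -c "
from h import *
go([545,-62,195],-0.11)
"
```

```text
clock: 42.5
eef_pos: [597.3, -242.7, 194.7]
eef_rot: [3.137, -0.006, -0.114]
wrist_force: [-0.2, -0.3, -2.9]
finger_gap: 40.0
shift cm [ -7.25 -17.36  -0.16] rotvec [ 0.004 -0.006 -0.004]
```

```bash
python3 -m jog '[[-1.3,-3,0,0,0,0,20],[-1.9,-4.5,0,0,0,0,20],[-1.9,-4.5,0,0,0,0,20],[-1.6,-4,0,0,0,0,20],[-0.6,-1.4,0,0,-0.1,0,20],[0,0,0,0,-0.12,0,20],[0,0,0,0,-0.12,0,20],[0,0,0,0,-0.12,0,20]]';python3 -m jog '[[0,0,0,0,-0.12,0,20],[0,0,0,0,-0.12,0,20],[0,0,0,0,-0.12,0,20],[0,0,0,0,-0.12,0,20],[0,0,0,0,-0.04,0,20],[0,0,0,0,0,0,20]]';python3 -c "
from h import *
s=monitor.read_state();print(s['joints'])
w=shot('side');crop(w,205,100,405,275,4,'v_s')
"
```

```text
clock: 43.3
eef_pos: [544.4, -61.1, 192.7]
eef_rot: [3.136, 0.459, -0.12]
wrist_force: [0.0, -0.4, -2.4]
finger_gap: 39.8
clock: 43.9
eef_pos: [544.3, -61.3, 190.2]
eef_rot: [3.132, 0.979, -0.125]
wrist_force: [1.4, 0.3, -2.8]
finger_gap: 40.2
[-0.15991712  0.93676815  0.83946956 -0.05409471  2.34317083  1.51365058]
```

View pics/v_s.png

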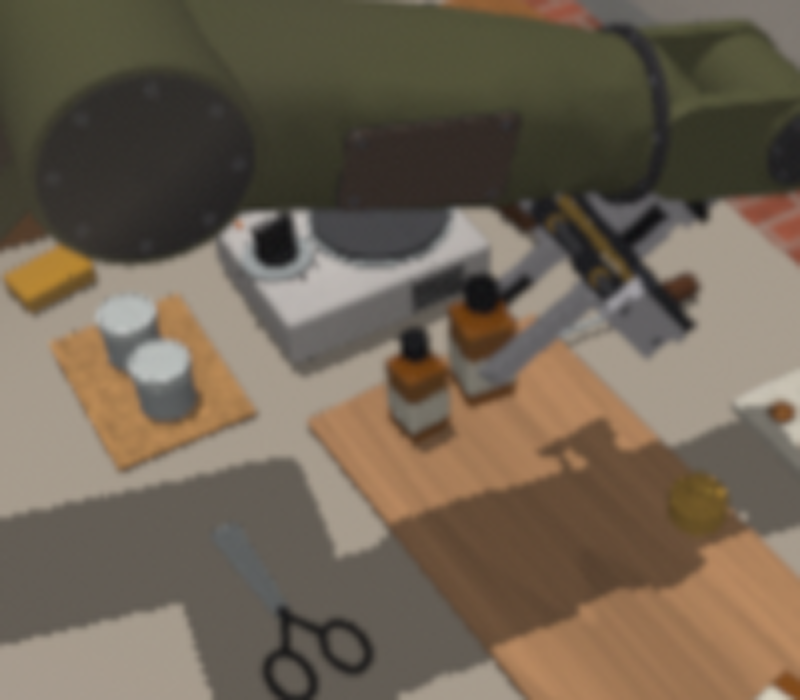

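```bash
python3 -m jog '[[1.6,0,1.1,0,0,0,20],[2.7,0,1.8,0,0,0,20],[2.7,0,1.8,0,0,0,20],[2.7,0,1.8,0,0,0,20],[1.4,0,0.9,0,0,0,20],[0.5,0,0.3,0,0,0,20],[0,0,0,0,0,0,20],[0,0,0,0,0,0,20]]'
```

```text
clock: 44.75
eef_pos: [546.5, -62.1, 55.2]
eef_rot: [3.134, 0.972, -0.122]
wrist_force: [0.5, 0.0, -1.4]
finger_gap: 40.1
```

```bash
python3 -m jog '[[0.5,0,0.33,0,0,0,20],[0.2,0,0.13,0,0,0,20],[0,0,0,0,0,0,20]]';python3 -m jog '[[0.16,0,0.11,0,0,0,20],[0,0,0,0,0,0,20]]';python3 -m jog '[[0.12,0,0.08,0,0,0,20],[0,0,0,0,0,0,20]]'
```

```text
clock: 45.05
eef_pos: [546.0, -62.0, 45.4]
eef_rot: [3.135, 0.975, -0.121]
wrist_force: [-0.1, 0.9, -0.7]
finger_gap: 39.8
clock: 45.25
eef_pos: [546.2, -61.9, 45.1]
eef_rot: [3.135, 0.975, -0.121]
wrist_force: [-1.1, 2.9, 11.2]
finger_gap: 40.1
clock: 45.45
eef_pos: [546.2, -61.8, 45.1]
eef_rot: [3.135, 0.976, -0.121]
wrist_force: [-3.2, 3.1, 21.4]
finger_gap: 39.7
```

```bash
python3 -m jog '[[-0.14,0,-0.1,0,0,0,40],[0,0,0,0,0,0,55],[0,0,0,0,0,0,70],[0,0,0,0,0,0,75],[0,0,0,0,0,0,75],[0,0,-1.5,0,0,0,75],[0,0,-3,0,0,0,75],[0,0,-3,0,0,0,75]]';python3 -m jog '[[-3,0,-2,0,0,0,75],[-3,0,-2,0,0.1,0,75],[-2,0,-1.4,0,0.14,0,75],[0,0,-1,0,0.14,0,75],[0,0,-1,0,0.14,0,75],[0,0,-1,0,0.14,0,75],[0,0,-1,0,0.14,0,75],[0,0,0,0,0.14,0.1,75]]';python3 -c "
from h import *
go([520,-280,230],-0.1)
s=monitor.read_state();print(s['joints'])
w=shot('side');crop(w,205,100,405,275,4,'w_s')
"
```

```text
clock: 46.25
eef_pos: [608.1, -69.2, 86.6]
eef_rot: [3.135, 0.975, -0.122]
wrist_force: [0.2, 0.2, 0.7]
finger_gap: 70.5
clock: 47.05
eef_pos: [625.4, -70.8, 218.6]
eef_rot: [3.128, 0.043, -0.204]
wrist_force: [1.3, -0.4, 0.5]
finger_gap: 70.6
shift cm [-6.13 22.63 -0.58] rotvec [ 0.011  0.043 -0.103]
[-0.16591763  0.49936714  1.21528661 -0.01173314  1.47014396  1.60966102]
```

View pics/w_s.png

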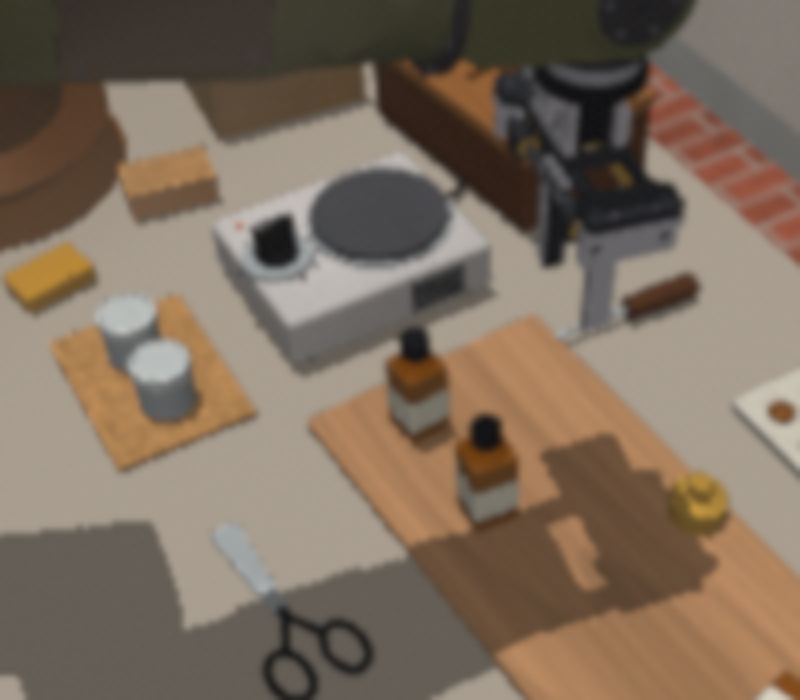

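```bash
python3 -m jog '[[-1,4,0,0.011,0.043,0,80],[-1,4,0,0,0,0,80],[-1,4,0,0,0,0,80],[-1,4,0,0,0,0,80],[-1,4,0,0,0,-0.12,80],[-1,3.5,0,0,0,-0.12,80],[-1,0,0,0,0,-0.12,80],[0,0,0,0,0,-0.12,80]]';python3 -m jog '[[0,0,0,0,0,0,80]]';python3 -c "
from h import *
import pickle
s=monitor.read_state();print(s['joints'])
w=shot('wrist');cv2.imwrite('pics/x.png',w['color']);pickle.dump(w,open('w6.pkl','wb'))
"
```

```text
clock: 47.9
eef_pos: [511.5, -292.0, 218.2]
eef_rot: [-3.139, 0.01, 0.281]
wrist_force: [0.7, -0.4, 0.0]
finger_gap: 75.0
clock: 48.0
eef_pos: [512.4, -291.2, 218.3]
eef_rot: [-3.139, 0.01, 0.279]
wrist_force: [0.5, -0.3, -0.5]
finger_gap: 75.3
[-0.57617139  0.38453571  1.37820791 -0.00591847  1.38722277  0.71677733]
```

View pics/x.png

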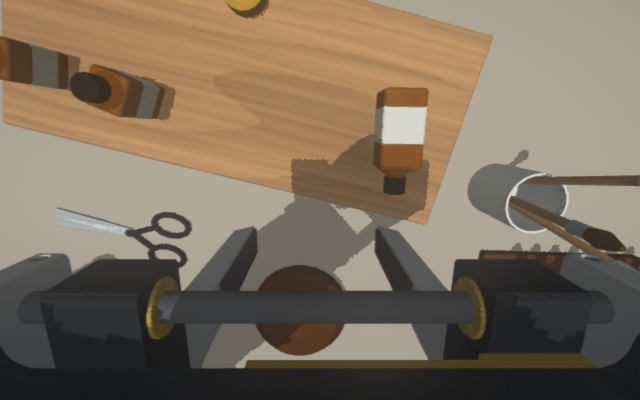

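```bash
python3 -c "
from h import *
import pickle
w=pickle.load(open('w6.pkl','rb'))
crop(w,360,75,450,205,4.5,'x_z')"
```

```text
(no output)
```

View pics/x_z.png

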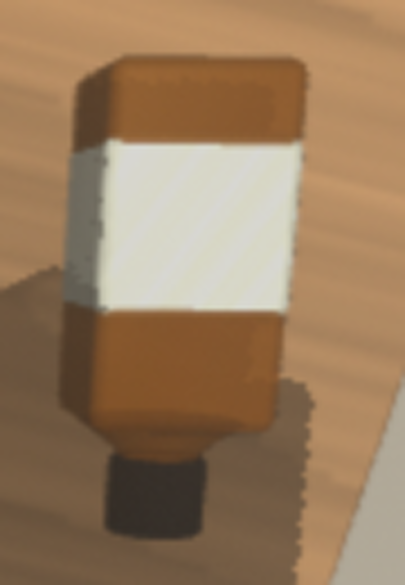

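```bash
python3 - <<'E'
from h import *
import pickle
w=pickle.load(open('w6.pkl','rb'));v=pickle.load(open('w4.pkl','rb'))
f=lambda p:(360+p[0]/4.5-.4,75+p[1]/4.5-.4)
P=plane(w,[f(p) for p in [(120,57),(303,57),(272,430),(95,425)]],60);print(P.round(0))
L=plane(w,[f(p) for p in [(108,142),(300,142),(285,312),(97,307)]],60);print(L.round(0),L.mean(0))
b=P[:2].mean(0);s=P[2:].mean(0);print((b+s)/2,np.linalg.norm(b-s),np.arctan2(*(b-s)[[1,0]]),np.arctan2(*((L[0]-L[3]+L[1]-L[2])[[1,0]])))
X=lambda p:(130+p[0]/4.9-.4,40+p[1]/4.9-.4)
print(tri(w,f(np.mean([(108,142),(300,142),(285,312),(97,307)],0)),v,X((195,577))))
G=(b+s)/2;G[2]=38
gog(G,0.29,0.5,back=80)
E
```

```text
[[ 639. -332.   60.]
 [ 650. -373.   60.]
 [ 566. -398.   60.]
 [ 555. -354.   60.]]
[[ 620. -335.   60.]
 [ 632. -379.   60.]
 [ 594. -390.   60.]
 [ 582. -345.   60.]] [ 606.98313162 -362.49628505   60.        ]
[ 602.21648733 -364.14172091   60.        ] 87.58488550823884 0.2720419105707677 0.26984837285547486
(array([ 606.54720709, -361.60005057,   62.23354114]), np.float64(1.131818102324354))
tcp [ 574.1 -372.5   91.7]
shift cm [ 3.82  9.55 12.6 ] rotvec [ 0.001  0.51  -0.015]
```

```bash
python3 -m jog '[[1.2,3.2,0,0,0,0,85],[1.3,3.2,1,0,0,0,85],[1.2,3.1,2,0,0.1,0,85],[0,0,0,0,0.1,0,85],[0,0,0,0,0.1,0,85],[0,0,0,0,0.1,0,85],[0,0,0,0,0.1,0,85],[0,0,0,0,0,0,85]]';python3 -c "
from h import *
gog([598,-364.5,38],0.275,0.5,back=0)
print(monitor.read_state()['joints'])
w=shot('wrist');cv2.imwrite('pics/y.png',w['color'])
"
```

```text
clock: 48.85
eef_pos: [572.8, -372.4, 186.8]
eef_rot: [-3.136, -0.491, 0.27]
wrist_force: [0.1, 0.8, -0.5]
finger_gap: 79.9
tcp [ 606.7 -362.1   21.5]
shift cm [-4.67  0.   16.25] rotvec [-0.004  0.009 -0.004]
[-0.79660886  0.47011471  1.40690201  0.49321639  1.07249605  0.30493897]
```

View pics/y.png

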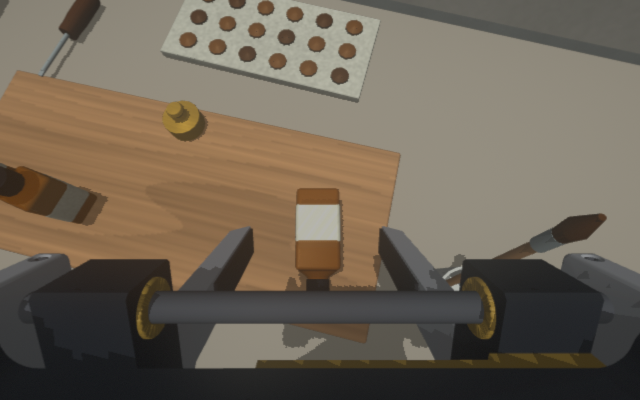

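```bash
python3 - <<'E'
from h import *
t=shot('top');crop(t,440,160,540,235,6,'z_t')
print(plane(t,[(493,184),(511,214)],230),plane(t,[(481,212)],85))
psi,tilt=0.275,0.5
Rt=ori(psi,tilt).as_matrix();T=np.array([606.7,-362.1,21.5])
for zz in (-97,-180,-300):
  print([ (T+Rt@np.array([x,88,zz])).round(0).tolist() for x in (-37,37)])
E
```

```text
[[ 608.91275848 -499.8355532   230.        ]
 [ 527.99224414 -546.03361092  230.        ]] [[ 554.55273848 -518.49525276   85.        ]]
[[555.0, -468.0, 89.0], [617.0, -451.0, 124.0]]
[[516.0, -479.0, 162.0], [579.0, -461.0, 197.0]]
[[461.0, -495.0, 267.0], [523.0, -477.0, 303.0]]
```

View pics/z_t.png

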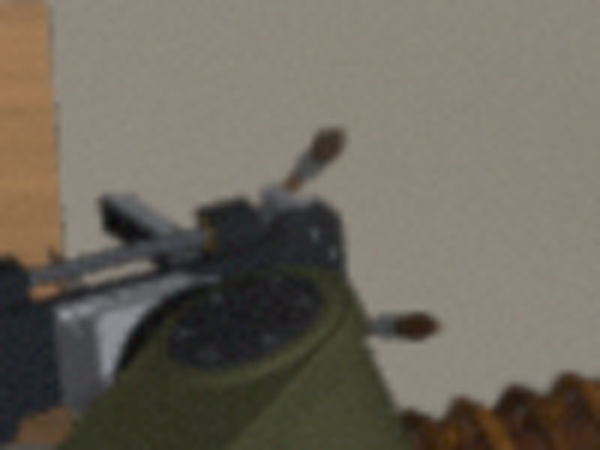

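```bash
python3 - <<'E'
from h import *
import pickle
w=pickle.load(open('w6.pkl','rb'))
print(plane(w,[(537,203),(506,203),(568,203),(537,174),(537,232)],85).round(0))
print(proj(w,[[609,-500,230],[528,-546,230]]))
t=pickle.load(open('w4.pkl','rb'))
E
```

```text
[[ 568. -522.   85.]
 [ 559. -490.   85.]
 [ 577. -554.   85.]
 [ 596. -508.   85.]
 [ 538. -537.   85.]]
[[716.69853964 188.63599298]
 [704.36253251 326.52185004]]
```

```bash
python3 -m jog '[[-2.4,0,3,0,0,0,85],[-2.3,0,4,0,0.01,0,85],[0,0,4,0,0,0,85],[0,0,0,0,0,0,85],[0,0,0,0,0,0,85]]';python3 -c "
from h import *
gog([598,-364.5,38],0.275,0.5,back=0)
print(monitor.read_state()['joints'])
w=shot('wrist');cv2.imwrite('pics/y2.png',w['color'])
"
```

```text
clock: 49.45
eef_pos: [585.1, -368.6, 69.7]
eef_rot: [-3.139, -0.5, 0.278]
wrist_force: [0.2, -0.4, 0.4]
finger_gap: 79.9
tcp [ 606.7 -362.1   21.5]
shift cm [-0.34 -0.02  5.31] rotvec [-0.003  0.     0.003]
[-0.78068527  0.61701169  1.47950398  0.57803845  0.873634    0.17236739]
```

View pics/y2.png

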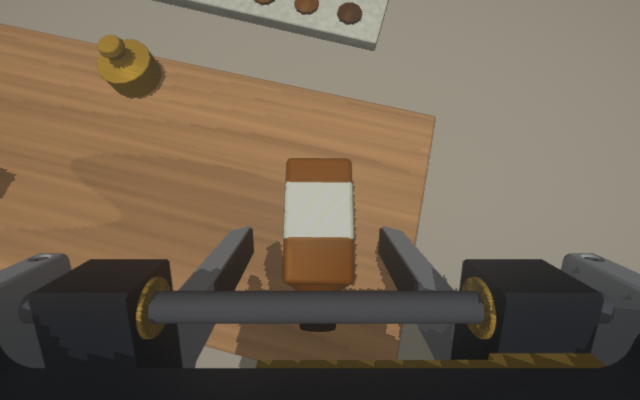

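Centred and aligned. Final approach and grip.

```bash
python3 -m jog '[[-0.3,0,2,0,0,0,85],[0,0,2,0,0,0,85],[0,0,1.1,0,0,0,85],[0,0,0,0,0,0,85],[0,0,0,0,0,0,85]]';python3 -c "
from h import *
gog([598,-364.5,38],0.275,0.5,back=0)"; python3 -m jog '[[0,0,0,0,0,0,25],[0,0,0,0,0,0,25],[0,0,0,0,0,0,25],[0,0,0,0,0,0,25],[0,0,0,0,0,0,25],[0,0,0,0,0,0,25]]' 35
```

```text
clock: 50.0
eef_pos: [605.6, -363.4, 24.3]
eef_rot: [-3.141, -0.502, 0.277]
wrist_force: [0.5, -0.5, -1.1]
finger_gap: 80.2
tcp [ 606.7 -362.1   21.5]
shift cm [-0.01 -0.1   0.31] rotvec [-0.001 -0.002  0.002]
clock: 50.6
eef_pos: [605.3, -363.1, 23.0]
eef_rot: [-3.14, -0.501, 0.277]
wrist_force: [-1.0, 0.1, 2.5]
finger_gap: 47.7
```

```bash
python3 -m jog '[[0.7,0,-1.3,0,0,0,25],[1.5,0,-2.6,0,0,0,25],[2.2,0,-4,0,0,0,25],[2.2,0,-4,0,0,0,25],[0.5,0,-1,0,-0.1,0,25],[0,0,0,0,-0.1,0,25],[0,0,0,0,-0.1,0,25],[0,0,0,0,-0.1,0,25]]';python3 -m jog '[[0,0,0,0,-0.1,0,25],[0,0,0,0,0,0.12,25],[0,0,0,0,0,0.12,25],[0,0,0,0,0,0.12,25],[0,0,0,0,0,0.12,25],[0,0,0,0,0,0.1,25],[0,0,0,0,0,0,25]]';python3 -c "
from h import *
go([530,-168,195],-0.31)
print(monitor.read_state()['joints'])
w=shot('side');crop(w,255,150,455,325,4,'aa')
"
```

```text
clock: 51.4
eef_pos: [605.4, -363.2, 171.5]
eef_rot: [-3.142, -0.097, 0.276]
wrist_force: [-0.4, 0.7, -2.0]
finger_gap: 48.0
clock: 52.1
eef_pos: [605.5, -363.0, 170.6]
eef_rot: [-3.14, 0.0, -0.305]
wrist_force: [-0.2, -0.3, -2.5]
finger_gap: 47.8
shift cm [-13.06 -16.33  -2.41] rotvec [-0.001  0.     0.005]
[-5.92369879e-01  6.86848810e-01  1.03541342e+00  1.29897005e-03
  1.42008367e+00  1.28311202e+00]
```

View pics/aa.png

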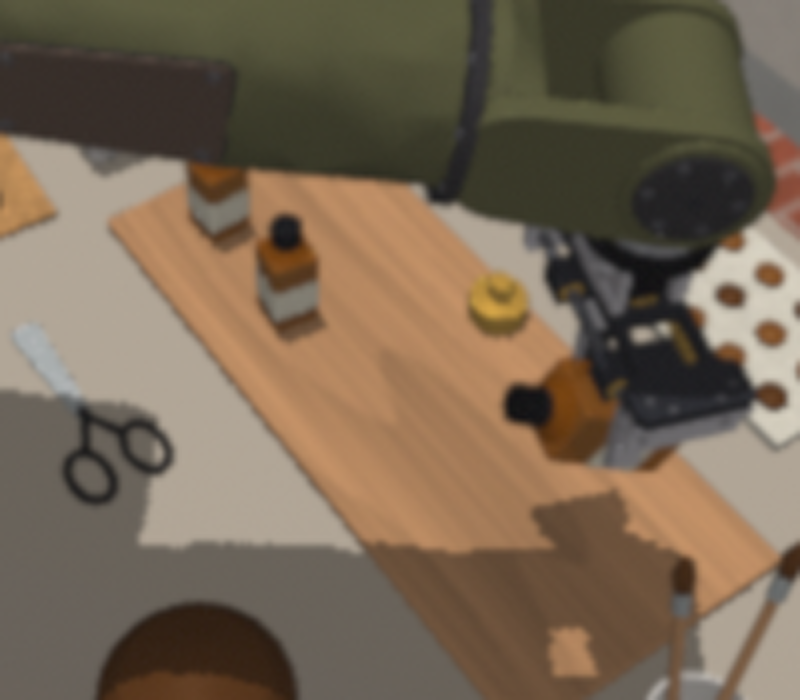

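```bash
python3 -m jog '[[-2,-2.3,-0.8,0,0,0,25],[-3.3,-3.7,-0.8,0,0,0,25],[-3.3,-3.7,-0.8,0,0,0,25],[-3,-3.4,0,0,0,0,25],[-1.4,-1.5,0,0,0,0,25],[0,0,0,0,-0.1,0.02,25],[0,0,0,0,-0.12,0.02,25],[0,0,0,0,-0.12,0,25]]';python3 -m jog '[[0,0,0,0,-0.12,0,25],[0,0,0,0,-0.12,0,25],[0,0,0,0,-0.12,0,25],[0,0,0,0,-0.12,0,25],[0,0,0,0,-0.12,0,25],[0,0,0,0,-0.1,0,25],[0,0,0,0,-0.03,0,25],[0,0,0,0,0,0,25]]';python3 -c "
from h import *
print(monitor.read_state()['joints'])
w=shot('side');crop(w,255,130,455,305,4,'ab')
"
```

```text
clock: 52.95
eef_pos: [525.3, -185.2, 195.7]
eef_rot: [3.139, 0.343, -0.341]
wrist_force: [0.4, 0.6, -2.7]
finger_gap: 47.8
clock: 53.75
eef_pos: [525.3, -185.4, 193.2]
eef_rot: [3.139, 1.07, -0.344]
wrist_force: [-0.2, 0.1, -1.8]
finger_gap: 48.0
[-0.38590684  1.01761012  0.73475216 -0.06240123  2.4582749   1.50209438]
```

View pics/ab.png

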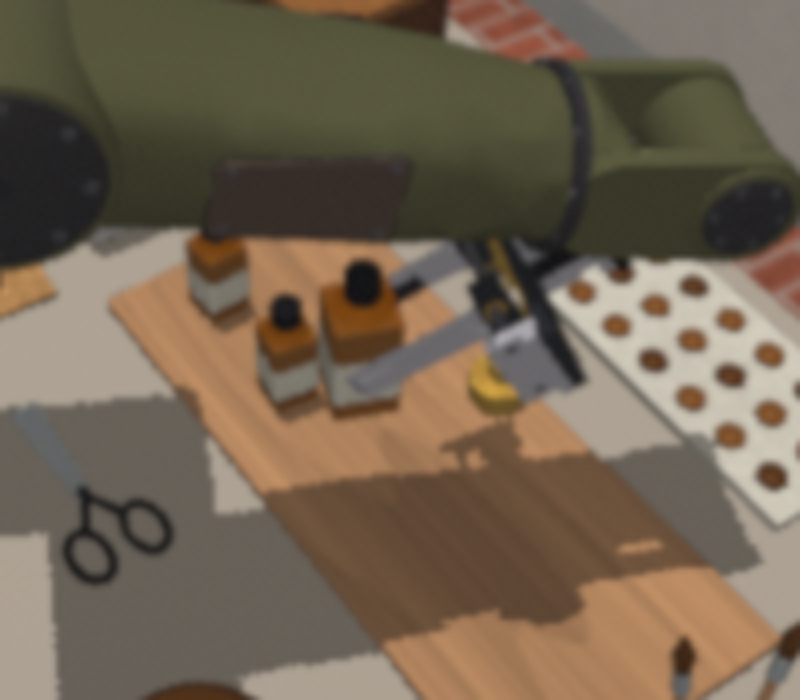

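```bash
python3 -m jog '[[1.6,0,0.9,0,0,0,25],[2.5,0,1.4,0,0,0,25],[2.5,0,1.4,0,0,0,25],[2.5,0,1.4,0,0,0,25],[1.3,0,0.7,0,0,0,25],[0,0,0,0,0,0,25],[0,0,0,0,0,0,25]]';python3 -c "
from h import *
print(monitor.read_state()['joints'])
w=shot('side');crop(w,255,130,455,305,4,'ac')
"
```

```text
clock: 54.5
eef_pos: [524.6, -185.5, 76.2]
eef_rot: [3.137, 1.068, -0.347]
wrist_force: [0.5, -0.0, -1.3]
finger_gap: 47.8
[-0.38634001  1.14263034  0.775494   -0.05273626  2.29068255  1.51686864]
```

View pics/ac.png

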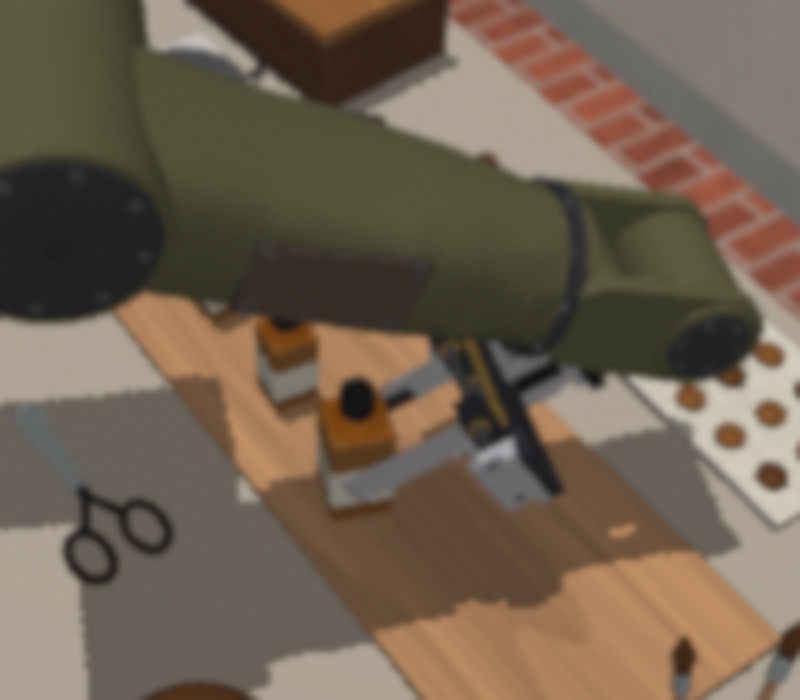

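```bash
python3 -m jog '[[1,0,0.55,0,0,0,25],[0.5,0,0.27,0,0,0,25],[0,0,0,0,0,0,25]]';python3 -m jog '[[0.17,0,0.1,0,0,0,25],[0,0,0,0,0,0,25]]';python3 -m jog '[[0.17,0,0.1,0,0,0,25],[0,0,0,0,0,0,25]]'
```

```text
clock: 54.85
eef_pos: [523.9, -185.2, 57.1]
eef_rot: [3.137, 1.072, -0.347]
wrist_force: [-0.3, 0.9, -2.6]
finger_gap: 47.4
clock: 55.05
eef_pos: [524.2, -185.3, 56.0]
eef_rot: [3.137, 1.07, -0.347]
wrist_force: [-0.2, -0.0, -1.8]
finger_gap: 47.7
clock: 55.25
eef_pos: [524.1, -185.3, 54.0]
eef_rot: [3.137, 1.07, -0.347]
wrist_force: [-0.2, 0.2, -2.4]
finger_gap: 47.9
```

```bash
python3 -m jog '[[0.13,0,0.07,0,0,0,25],[0,0,0,0,0,0,25]]';python3 -m jog '[[0.13,0,0.07,0,0,0,25],[0,0,0,0,0,0,25]]'
```

```text
clock: 55.45
eef_pos: [524.2, -185.4, 53.8]
eef_rot: [3.137, 1.071, -0.347]
wrist_force: [-1.8, 0.4, 5.6]
finger_gap: 48.1
clock: 55.65
eef_pos: [524.3, -185.5, 53.7]
eef_rot: [3.137, 1.071, -0.347]
wrist_force: [-3.7, -0.2, 15.0]
finger_gap: 48.0
```

Contact at the predicted height. Release, back out and rise.

```bash
python3 -m jog '[[-0.1,0,-0.05,0,0,0,52],[0,0,0,0,0,0,65],[0,0,0,0,0,0,80],[0,0,0,0,0,0,85],[0,0,0,0,0,0,85],[0,0,-1.5,0,0,0,85],[0,0,-3,0,0,0,85],[0,0,-3,0,0,0,85]]';python3 -m jog '[[-3,0,-1.6,0,0,0,85],[-3,0,-1.6,0,0.1,0,85],[-3,0,-1.6,0,0.14,0,85],[0,0,-1,0,0.14,0,85],[0,0,-1,0,0.14,0,85],[0,0,-1,0,0.14,0,85],[0,0,-1,0,0.14,0,85],[0,0,-1,0,0.14,0,85]]';python3 -m jog '[[0,0,-4,0,0.14,0,85],[0,0,-4,0,0.12,0,85],[0,0,0,0,0,0,85]]';python3 -c "
from h import *
go([500,250,310],-0.34)
w=shot('side');crop(w,205,120,435,300,3.4,'ad')
"
```

```text
clock: 56.45
eef_pos: [581.4, -205.8, 85.8]
eef_rot: [3.137, 1.069, -0.347]
wrist_force: [1.0, -0.1, 0.6]
finger_gap: 80.1
clock: 57.25
eef_pos: [601.0, -212.4, 229.0]
eef_rot: [3.139, 0.123, -0.343]
wrist_force: [0.7, -0.0, 0.9]
finger_gap: 80.2
clock: 57.55
eef_pos: [605.5, -213.7, 315.5]
eef_rot: [3.139, -0.144, -0.342]
wrist_force: [0.7, -0.7, 0.8]
finger_gap: 79.7
shift cm [-25.29 -40.15  -3.25] rotvec [ 0.003 -0.144 -0.002]
```

View pics/ad.png

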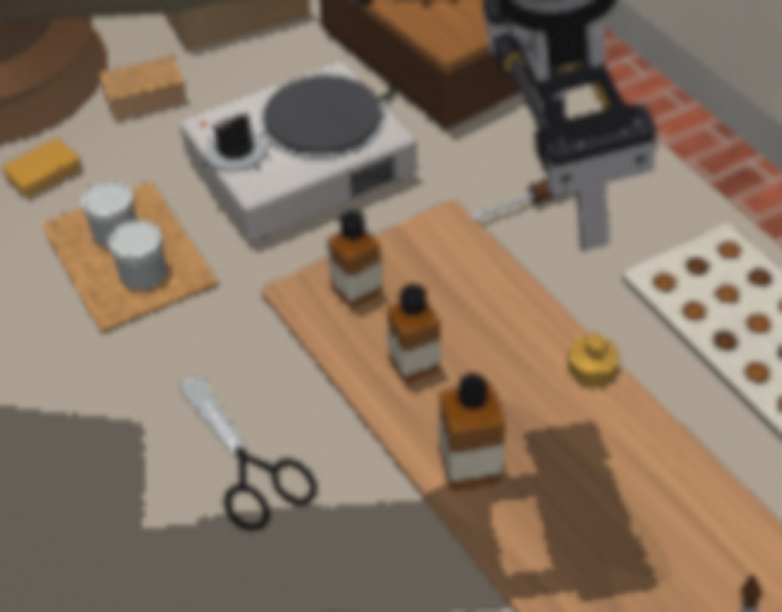

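```bash
python3 -m jog '[[-4,0,0,0,-0.14,0,85],[-4,0,-1,0,0,0,85],[-4,0,0,0,0,0,85],[-4,0,0,0,0,0,85],[-4,0,0,0,0,0,85],[0,0,0,0,0,0,85],[0,0,0,0,0,0,85]]';python3 -c "
from h import *
t=shot('top');crop(t,190,150,460,300,2.9,'ae')
"
```

```text
clock: 58.3
eef_pos: [417.4, -146.8, 313.7]
eef_rot: [3.139, 0.011, -0.342]
wrist_force: [1.6, 0.7, 0.1]
finger_gap: 79.7
```

View pics/ae.png

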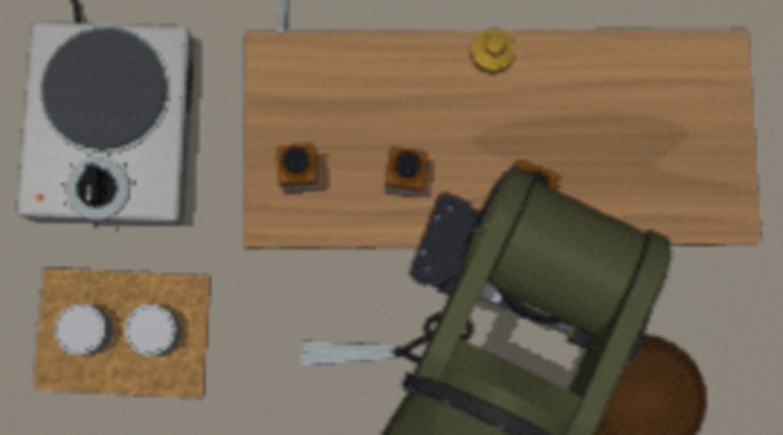

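```bash
python3 -m jog '[[0,-4,-1,0,0,0,85],[-1,-5,0,0,0,0,85],[-1,-5,0,0,0,0,85],[-1,-5,0,0,0,0,85],[-1,-5,0,0,0,0,85],[0,0,0,0,0,0,85],[0,0,0,0,0,0,85]]';python3 -c "
from h import *
t=shot('top');crop(t,190,150,460,300,2.9,'af')
f=lambda x,y:(190+x/2.9-.3,150+y/2.9-.3)
print(plane(t,[f(82,330),f(152,330)],58)-[382.4,230.8,0])
"
```

```text
clock: 59.05
eef_pos: [460.4, 89.6, 322.8]
eef_rot: [3.138, 0.012, -0.34]
wrist_force: [0.9, 0.5, -0.6]
finger_gap: 79.8
[[ -1.04504619  32.74929635  58.        ]
 [  1.17322808 -39.03459176  58.        ]]
```

View pics/af.png

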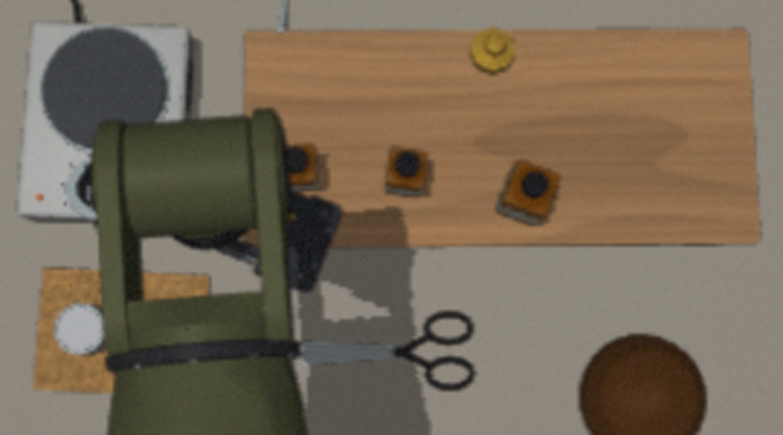

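```bash
python3 -c "
from cell import order
print(order.sign_off())"
```

```text
the job is handed in; nothing more can be done
None
```

I turned the plate off first, then moved both tins to the cork mat and stood the three bottles upright on the board. The job was handed in at about 59 s; no verdict is reported.

- **Knob:** I turned it anticlockwise about 2.6 rad until the moment rose at the stop. On release, the wrist view showed the pointer on the long off mark, about 0.03 rad from the off direction by my measurement. I did not measure it again later.
- **Tins:** both stand level on the cork. In the last top view they were about 33 mm and -39 mm in y, and within 2 mm in x, of its middle (limits 70 and 45 mm).
- **Bottles:** two small and one big were present. The last top and side views show all three upright on the board, roughly at y = 50, -62 and -185 mm. I judged upright from the pictures, without measuring the tilt.
- **Other things:** the weight, scissors, fungus, wax, sanding block and awl looked unmoved in the last views that showed them. The brush pot was only partly in view at the end. I measured no displacements.
- **Disagreements:** two-view heights differed from the text by up to about 12 mm at worst (top and wrist views of tin 1) and mostly by 0 to 7 mm. The heights at which tins and bottles touched down fitted the text.
- **Mended on the way:** my first grasp orientation for the first bottle brought joint 6 to its limit, so I used the half-turned one instead. I also gripped the second bottle again, a little lower.

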